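# Close, stack and clamp the chocolate moulds in the screw press

## Task

Fold every open chocolate mould shut and stack them flat and squarely, centred one on another, on the press's drawn-out sled, then lay the wooden board squarely on top. Push the sled fully home under the screw, and turn the crank clockwise until the sprung pad meets the board and is snug: its spring squeezed to about half its travel, never crushed right down. Leave the other things on the bench where they are.

Things in the scene. Friction and masses are not known exactly. Their poses are not given: they have to be found in the camera images.
- press: Grey screw press. Origin: on the bench under the screw axis; x: the way the sled is pushed home, towards the column (127 to 173 mm beyond the axis). Four pillars (x +-35, y +-51 mm, 125 mm high) flank the home place. Head arm 60 mm wide, 200 to 235 mm up, reaching to x = -26 mm. The spindle (8 mm radius) sticks up through the crank's hub, to 328 mm when fully raised.
- sled_floor (a point): Centre of the sled's loading floor, where the stack's underside centre belongs; 30 mm above the bench, axes as the press. The floor is 84 mm wide (y) with a 12 mm high stop at each end, 118 mm apart along x; the moulds lie with their long side along x.
- sled_post (a point): Top centre of the black upright handle block of the sled: 18 mm (x) x 30 mm (y), its top 76 mm above the bench, 50 mm tall. 145 mm from the sled's centre on the loading side (-x).
- sled (a joint): Sled travel in m: 0 = fully drawn out for loading, 0.16 = fully home, its centre under the screw. Slides along the press's x with about 2 N of friction and stays where it is left. At the start it is within 15 mm of drawn out.
- crank (a joint): Crank angle in rad; grows clockwise seen from above and lowers the pad 20 mm a turn (0 = pad fully up, its face 155 mm above the bench; at most 26.7). Takes about 4 N at the knob, more as the pad squeezes (2 N extra at half squeeze). It stays where it is left and keeps its height.
- crank_knob (a point): Top centre of the black upright knob on the crank arm: 26 mm diameter, 50 mm tall, its top 314 mm above the bench, 65 mm from the screw axis. It spins freely on its pin, so a gripper can hold it without turning while it is led round in a circle.
- pad_face (a point): Centre of the underside of the round rubber-faced pad, 56 mm diameter, on the screw axis.
- pad (a joint): How far the pad is pushed up against its spring, in m: 0 = free, 0.008 = crushed solid; 8 N per mm. Snug is about 0.004.
- board: Beech pressing board 116 (its x) x 60 (y) x 16 mm high, 90 g. Origin: centre of its underside.
- m1: Hinged two-half metal mould, open at the start (an absent one reads None; two or three are present). Shut it is a block 110 (its x) x 56 (y) x 24 mm high (z), 0.25 to 0.45 kg. Origin: centre of the underside of the lower half, which is 12 mm thick; z up. The hinge runs along x at y = +28, z = 12 mm; the upper half swings up and back over that edge.
- m2: Hinged two-half metal mould, open at the start (an absent one reads None; two or three are present). Shut it is a block 110 (its x) x 56 (y) x 24 mm high (z), 0.25 to 0.45 kg. Origin: centre of the underside of the lower half, which is 12 mm thick; z up. The hinge runs along x at y = +28, z = 12 mm; the upper half swings up and back over that edge.
- m3: Hinged two-half metal mould, open at the start (an absent one reads None; two or three are present). Shut it is a block 110 (its x) x 56 (y) x 24 mm high (z), 0.25 to 0.45 kg. Origin: centre of the underside of the lower half, which is 12 mm thick; z up. The hinge runs along x at y = +28, z = 12 mm; the upper half swings up and back over that edge.
- m1_lid (a joint): Opening angle of mould m1: 0 = folded shut, 1.57 = upper half upright, 2.2 = leaning back at its stop. The upper half is 56 mm long from the hinge and 12 mm thick. The hinge is stiff: the upper half stays where it is left and must be pushed all the way down (about 1 N at its free edge).
- m2_lid (a joint): Opening angle of mould m2: 0 = folded shut, 1.57 = upper half upright, 2.2 = leaning back at its stop. The upper half is 56 mm long from the hinge and 12 mm thick. The hinge is stiff: the upper half stays where it is left and must be pushed all the way down (about 1 N at its free edge).
- m3_lid (a joint): Opening angle of mould m3: 0 = folded shut, 1.57 = upper half upright, 2.2 = leaning back at its stop. The upper half is 56 mm long from the hinge and 12 mm thick. The hinge is stiff: the upper half stays where it is left and must be pushed all the way down (about 1 N at its free edge).
- nozzle: Bystander: steel piping nozzle, a cone 32 mm wide, 55 mm tall.
- dummy: Bystander: yellow cylinder 72 mm wide, 90 mm tall.
- lump: Bystander: brown lump 62 mm wide, 50 mm tall.
- palette: Bystander: palette knife lying flat.
- cup: Bystander: white bowl 80 mm wide, 60 mm tall.
- scraper: Bystander: bench scraper on its foot, 110 mm wide, 86 mm tall.
- jar: Bystander: amber jar 64 mm wide, 85 mm tall.
Not all that is in view belongs to the job. What is shaped like the board but yellow is not meant.

How it is judged (in metres and radians):
On the way, in this order (a step that is already met when the one before it is completed fails the run):
1. every mould is folded shut and stacked squarely on the sled (horizontal distance between each of m1, m2, m3 and sled_floor below 0.015 m and z of each of m1, m2, m3 in the frame of sled_floor above -0.004 m and angle between each of m1, m2, m3's own z axis and vertical below 0.1 rad and angle between the x axis of each of m1, m2, m3 and the x axis of sled_floor, either way round below 0.2 rad and value of joint each of m1_lid, m2_lid, m3_lid below 0.1 rad), for 0.2 s.
2. the board lies squarely on top of the stack (all of step 1 and horizontal distance between board and sled_floor below 0.015 m and (angle between board's own z axis and vertical below 0.1 rad or angle between board's own z axis and vertical above 3.04 rad) and angle between the x axis of board and the x axis of sled_floor, either way round below 0.2 rad and z of board in the frame of m1 above 0.018 m and z of board in the frame of m2 above 0.018 m and z of board in the frame of m3 above 0.018 m), for 0.3 s.
3. the loaded sled is fully home (all of step 2 and value of joint sled above 0.155 m), for 0.2 s.
4. the pad presses snugly on the board (value of joint pad between 0.002 and 0.006 m and contact force between pad and board above 8 N and value of joint sled above 0.155 m), for 0.3 s.
At the end, for the whole second after the job is handed in: All moulds present are shut (lid under 0.1 rad), flat, within 0.2 rad and 15 mm of the sled's line and centre; the board likewise on top, either face up; the sled home (over 155 mm); the pad presses on the board, its spring squeezed 2 to 6 mm; the crank at rest (all of step 2 and all of step 4 and velocity of joint crank between -0.05 and 0.05 rad/s); the robot touches nothing.
It fails at once if the pad's spring is crushed (over 7.3 mm) (value of joint pad above 0.0073 m).
It fails at once if a bystander is pushed more than 50 mm away (distance of any of nozzle, dummy, lump, palette, cup, scraper, jar from where it was at the start of the episode above 0.05 m).
Of m1, m2, m3 only 2 to 3 are there at a start; the rules pass over those that are not, and their reading is None.
At some moment in a run one of m1, m2, m3, board may be knocked a few centimetres aside while the robot is not near it.
Once in a run the grip may slacken for a moment while it holds something.
It also fails if it takes over 210 s, if anything falls off the work surface, if the arm or the gripper's body presses on something with over 40 N, if the wrist force passes 120 N, or if a joint passes its speed limit or range.

## Robot

A 6-joint arm with a two-finger parallel gripper is mounted at the origin on the work surface. World frame = base frame: x ahead of the robot, y to its left, z up, the work surface at z = 0. Lengths are in mm, angles in rad, forces in N, time in s.
With the tool pointing down it reaches from about 350 to 1000 mm from the base axis. Payload 7.1 kg.
Tool frame: the origin (TCP) lies midway between the tips of the shut fingers; the grasp point (between the pads) lies 19 mm behind it; z points along the fingers, x is the direction in which the jaws open and shut, and the axes are right-handed (so a half turn about z gives the same grasp; the last joint's range is limited). The gripper opens to 85 mm and grips with 20 to 120 N. Pads are 22 mm wide; open, the fingers measure 114 mm over their backs; the gripper's body (76 mm by 85 mm) begins 54 mm behind the grasp point. The pads swing forward as they close: fully open they stand 13 mm farther back than shut.
Start: joints at [-1.296, 0.423, 1.63, -0, 1.089, -0.019], TCP at [181.013, -598.197, 231.319] pointing down, gripper open.
Joint ranges: [-3, 3], [-0.9, 2.11], [0.09, 2.58], [-1.31, 4.45], [0.11, 2.69], [-2.54, 2.54]. Speed limits (rad/s): [2.39, 2.39, 3.01, 3.14, 3.14, 3.14].

## Interface

Orientations are given as a rotation vector (axis times angle).
In Python, from workcell import get_obs, snapshot, calibration, ctrl, outline_of gives the robot as it stands. The module is installed in compiled form; this text tells all that it offers.
- The arm moves only by the tool play_rows, never from a script. Its arguments are lists of equal length, an entry for each row: "claw": the closure, from 0 (fully open) to 1 (shut); "offset": the shift along the tool's x, y, z in mm, a list of three; "angular": the turn, a rotation vector about the tool's x, y, z in rad, a list of three. In form: {"claw": [claw, ...], "offset": [[tx, ty, tz], ...], "angular": [[wx, wy, wz], ...]}. A call has 1 to 20 rows; each row is the pose to reach, as a shift and turn from the pose commanded when the call began, along the tool's axes at that moment; what a row does not reach only later rows make up. A row lasts 1/10 s, in which the tool goes at most 50 mm and 8.59 degrees, less where a joint would pass 70% of its speed; a pose out of reach is approached as far as the arm can. A call with a gripper value outside its range is refused whole. The fingers move at their own pace and stop on an object; the grip force is fixed at half the most. Time passes only in rows, so rows that repeat a pose let the fingers close. It gives the time, the measured TCP pose, the force and the opening at its end, in the units of the state.
- get_obs(): the state, without advancing time (a new reading comes with each control period).
- snapshot(name): name is "scene" or "top" or "wrist"; returns the picture (384x512x3 uint8, red, green, blue); there is no depth.
- calibration(name): a dict with "fov_y" (degrees; the focal length in pixels is half the picture's height over the tangent of half this angle, whatever the lens; pixels are square), "cx", "cy" (the principal point, pixels), "origin" and "rotation" of the camera in the world. Camera axes: x right, y down, z forward; pixel columns grow to the right and rows downward; lengths in mm; the calibration is good to about 2 mm. A picture is of the moment at which its call begins: read the wrist's pose just before it. calibration takes no time and is no camera call; for the wrist camera it gives the pose at the moment of the call.
- ctrl.job_done(): hands the job in, once; it reports no verdict.
Trained networks look in the newest picture that a camera, given by its name, has taken for a name from the list of things; names that differ only in an ending like _2 or _b are one class to them, and where a whole thing is asked for, a point or a joint stands for the part that bears it (a point fixed in the world has none). Each returns a list of dicts, best first, with "conf" (0 to 1); they miss things now and then, are a little off and sometimes report something else, mostly with a low value. They report only what shows in the picture. A call takes as long as a camera call. They do not tell look-alikes from the thing itself.
- outline_of(camera, name): "mask" (384x512 bool, what is visible of it) and "rect" ([centre column, centre row, width, height] in pixels, round what is visible of it).
The state is a dict: "clock": time; "qpos": joint angles; "qvel": joint speeds; "joint_efforts": joint torques, N m; "tcp_pos": TCP position; "ee_rot": TCP orientation; "contact_force": force on the tool from outside, world axes, zero at the start; "moment": the same for the moment, N m; "finger_gap": finger opening in mm.
Only numpy, scipy, OpenCV 4.12 (cv2) and the standard library are available. Lean on these libraries where they do the work, as an engineer would, in place of code of your own. Each camera call takes 0.05 s, during which the arm holds its last target.

## Working session

There is one attempt and no reset: what is moved stays moved. The work goes in short steps, Python scripts to look and compute and a tool call to move; the robot and the scene stay as the last step left them, time stands still between calls to the robot, and variables do not carry over. Pictures are saved under pics/ and viewed, and the job is handed in when it is done.

Besides the shell and the picture viewer there is one more tool, called after ">>>" by a JSON object that holds its "op" and its "data". play_rows: Moves the arm, as the interface text tells. Its arguments: {"type":"object","properties":{"claw":{"type":"array"},"offset":{"type":"array"},"angular":{"type":"array"}},"required":["claw","offset","angular"]}

```bash
mkdir -p pics; ls
python3 - <<'E'
from workcell import get_obs, snapshot, calibration
import cv2
print(get_obs())
for n in("scene","top","wrist"):
    c=calibration(n); print(n,c)
    im=snapshot(n); cv2.imwrite(f"pics/{n}0.png",cv2.resize(im[:,:,::-1],(800,600),interpolation=cv2.INTER_CUBIC))
E
```

```text
pics
{'clock': 0.0, 'qpos': array([-1.29600874e+00,  4.23845875e-01,  1.63069550e+00,  7.28881804e-06,
        1.08858984e+00, -1.90204904e-02]), 'qvel': array([-0.00017509,  0.00144033, -0.00016455, -0.00051649,  0.00086501,
       -0.00075805]), 'joint_efforts': array([ 9.33889605e-04, -5.57377625e+01, -2.81741738e+01,  1.52684047e-04,
        7.45863217e-03, -5.70978827e-06]), 'tcp_pos': array([ 180.86530406, -597.68672436,  230.54038384]), 'ee_rot': array([-2.52191774e+00,  1.87178857e+00,  1.90612541e-03]), 'contact_force': array([ 0.88428085, -0.91253407,  1.03556398]), 'moment': array([-0.00873858,  0.01250549,  0.04467452]), 'finger_gap': 85.13874762411429}
scene {'fov_y': 51.92598165571174, 'cx': 259.6353605507098, 'cy': 191.57234447377616, 'origin': array([1261.33492543,  209.9868783 , 1077.80724656]), 'rotation': array([-1.50695109, -2.15680938,  0.80602977])}
top {'fov_y': 52.01461857439097, 'cx': 257.46936213279747, 'cy': 188.35026021266063, 'origin': array([ 273.00535588,  -89.00853738, 1489.18718351]), 'rotation': array([-2.13090055,  2.10639537, -0.1891554 ])}
wrist {'fov_y': 58.94941801313534, 'cx': 257.9632608914753, 'cy': 192.74987220851628, 'origin': array([ 257.17802268, -574.12753468,  372.81450319]), 'rotation': array([ 2.30630985, -1.7150143 , -0.27596895])}
```

View pics/scene0.png

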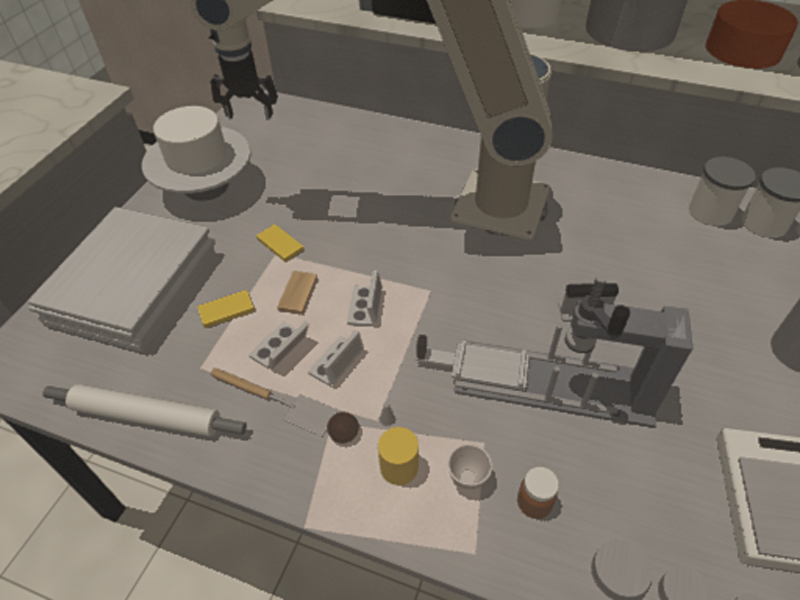

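View pics/top0.png

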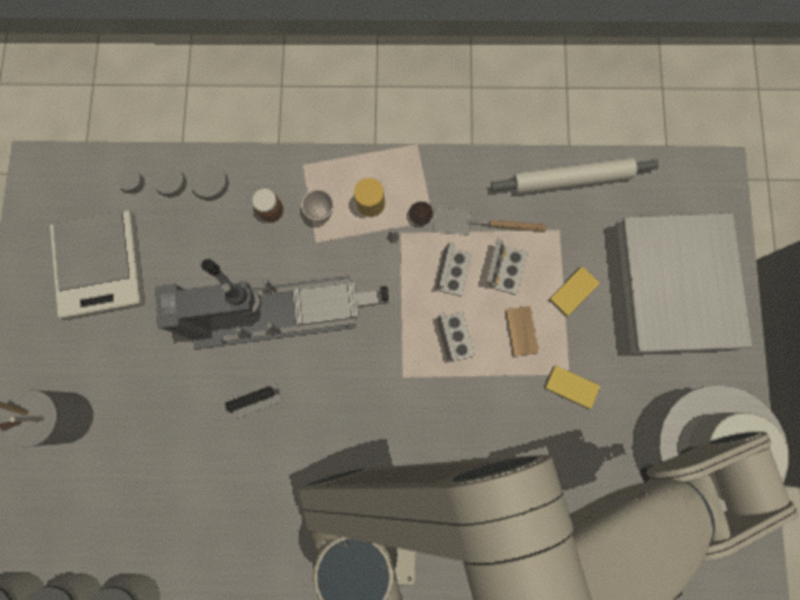

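View pics/wrist0.png

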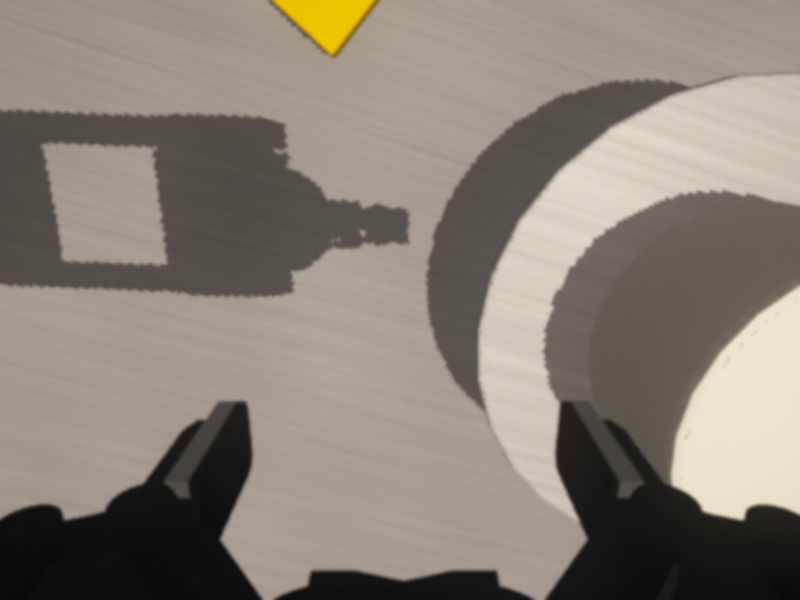

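```bash
cat > h.py <<'E'
import numpy as np, cv2
from scipy.spatial.transform import Rotation as R
from workcell import get_obs, snapshot, calibration, ctrl, outline_of
def K(c):
    f=192/np.tan(np.radians(c['fov_y']/2)); return np.array([[f,0,c['cx']],[0,f,c['cy']],[0,0,1]])
def toplane(c,uv,z):
    uv=np.atleast_2d(np.array(uv,float)); k=K(c)
    d=np.c_[(uv-k[:2,2])/k[0,0],np.ones(len(uv))]@R.from_rotvec(c['rotation']).as_matrix().T
    o=np.array(c['origin']); return o+d*((z-o[2])/d[:,2])[:,None]
def proj(c,P):
    p=(np.atleast_2d(P)-c['origin'])@R.from_rotvec(c['rotation']).as_matrix()
    k=K(c); return p[:,:2]/p[:,2:]*k[0,0]+k[:2,2]
def shot(n,name,crop=None,w=800):
    c=calibration(n); im=snapshot(n); cv2.imwrite(f'pics/{name}_raw.png',im[:,:,::-1])
    v=im[:,:,::-1]
    if crop: v=v[crop[1]:crop[3],crop[0]:crop[2]]
    s=min(800/v.shape[1],600/v.shape[0]); cv2.imwrite(f'pics/{name}.png',cv2.resize(v,None,fx=s,fy=s,interpolation=cv2.INTER_CUBIC))
    return c,im
def tool():
    o=get_obs(); return np.array(o['tcp_pos']),R.from_rotvec(o['ee_rot']),o
def rel(target,rotm=None):
    """shift/turn in current tool axes"""
    p,r,o=tool()
    d=r.inv().apply(np.array(target,float)-p)
    a=(r.inv()*rotm).as_rotvec() if rotm is not None else np.zeros(3)
    return d.round(1),a.round(4)
def down(yaw):
    """tool pointing down, jaw x axis at world yaw"""
    x=np.array([np.cos(yaw),np.sin(yaw),0]);z=np.array([0,0,-1.]);return R.from_matrix(np.c_[x,np.cross(z,x),z])
E
python3 - <<'E'
from h import *
c=calibration("top")
for n,uv,z in [("m1",(455,270),12),("m2",(512,272),12),("m3",(457,337),12),("board",(522,332),16),("post",(384,294),76),("sledc",(325,303),30),("knob",(210,267),314),("hub",(237,294),328),("nozzle",(393,237),0),("palette L",(470,222),0),("lump",(420,213),25),("jar",(266,200),85),("cup",(317,207),60),("dummy",(369,190),90),("scraper?",(252,399),0),("column",(170,307),235)]:
    print(n,toplane(c,np.array(uv)*.64,z).round(0))
snapshot("top")
for n in ["m1","board","sled_post","sled_floor","crank_knob","press","nozzle","scraper"]:
    for d in outline_of("top",n): print(n,round(d['conf'],2),np.round(d['rect'],1), np.round(np.array(d['rect'])/.64))
t=tool();print(t[0],t[1].as_matrix().round(3))
cw=calibration("wrist");Rm=t[1].as_matrix()
print("cam in tool",Rm.T@(cw['origin']-t[0]),(Rm.T@R.from_rotvec(cw['rotation']).as_matrix()).round(3))
E
```

```text
m1 [[ 616. -202.   12.]]
m2 [[ 612. -342.   12.]]
m3 [[ 450. -206.   12.]]
board [[ 463. -362.   16.]]
post [[541. -31.  76.]]
sledc [[527. 113.  30.]]
knob [[547. 303. 314.]]
hub [[491. 242. 328.]]
nozzle [[702. -48.   0.]]
palette L [[ 743. -241.    0.]]
lump [[ 757. -115.   25.]]
jar [[766. 256.  85.]]
cup [[758. 137.  60.]]
dummy [[792.   9.  90.]]
scraper? [[297. 284.   0.]]
column [[479. 406. 235.]]
m1 0.83 [290.8 216.4  25.8  30.1] [454. 338.  40.  47.]
m1 0.81 [324.2 171.4  23.5  34.4] [507. 268.  37.  54.]
m1 0.8 [286.9 173.4  18.6  32.1] [448. 271.  29.  50.]
board 0.96 [335.4 212.2  18.8  33.5] [524. 332.  29.  52.]
board 0.96 [367.4 186.8  29.2  31.9] [574. 292.  46.  50.]
board 0.8 [366.5 248.7  32.8  23.9] [573. 389.  51.  37.]
board 0.54 [289.5 174.   27.   32.2] [452. 272.  42.  50.]
sled_post 0.84 [216.8 193.4  62.2  27.2] [339. 302.  97.  42.]
sled_floor 0.71 [134.4 172.1  11.1   8.6] [210. 269.  17.  13.]
sled_floor 0.55 [221.7 193.3  64.4  28.2] [346. 302. 101.  44.]
crank_knob 0.47 [134.7 170.7  13.6   8.2] [210. 267.  21.  13.]
press 0.71 [175.1 196.2 146.9  55. ] [274. 307. 230.  86.]
nozzle 0.74 [202.9 131.9  21.2  25.4] [317. 206.  33.  40.]
nozzle 0.39 [286.4 170.1   9.1  25.6] [447. 266.  14.  40.]
scraper 0.71 [163.2 256.2  33.3  23.4] [255. 400.  52.  37.]
[ 180.99798764 -598.19325793  231.31522858] [[ 0.29  -0.957 -0.   ]
 [-0.957 -0.29   0.   ]
 [-0.     0.    -1.   ]]
cam in tool [  -0.69710326  -79.87748585 -142.21446782] [[ 1.    -0.002 -0.   ]
 [ 0.002  0.95   0.313]
 [-0.001 -0.313  0.95 ]]
```

Run:
```python
from h import *
print(rel((617,-275,350),down(-np.pi/2)))
```

```text
(array([-183.1, -510.9, -118.7]), array([0.    , 0.    , 0.2938]))
```

>>> {"op": "play_rows", "data": {"claw": [0,0,0,0,0,0,0,0,0,0,0,0,0,0,0], "offset": [[-15,-43,-50],[-50,-140,-80],[-183,-511,-119],[-183,-511,-119],[-183,-511,-119],[-183,-511,-119],[-183,-511,-119],[-183,-511,-119],[-183,-511,-119],[-183,-511,-119],[-183,-511,-119],[-183,-511,-119],[-183,-511,-119],[-183,-511,-119],[-183,-511,-119]], "angular": [[0,0,0],[0,0,0.1],[0,0,0.294],[0,0,0.294],[0,0,0.294],[0,0,0.294],[0,0,0.294],[0,0,0.294],[0,0,0.294],[0,0,0.294],[0,0,0.294],[0,0,0.294],[0,0,0.294],[0,0,0.294],[0,0,0.294]]}}

```text
clock: 2.1
tcp_pos: [615.8, -276.1, 349.9]
ee_rot: [2.219, -2.223, -0.001]
contact_force: [-0.3, 0.5, -0.1]
finger_gap: 85.3
```

Run:
```python
from h import *
print(tool()[0],tool()[2]['clock'])
shot("wrist","w1")
```

```text
[ 615.82076348 -276.07733831  349.94252035] 2.1
```

View pics/w1.png

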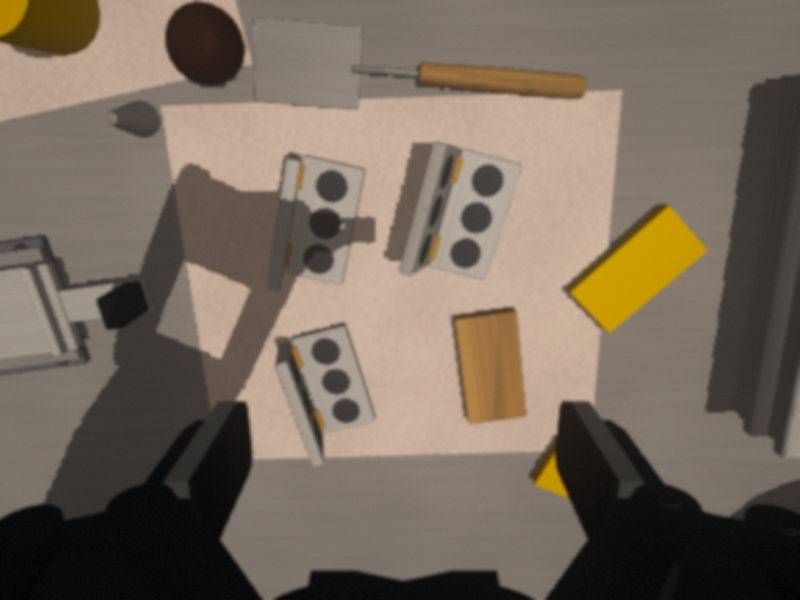

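Run:
```python
import cv2
im=cv2.imread("pics/w1_raw.png")[80:310,165:350]
cv2.imwrite("pics/w1c.png",cv2.resize(im,None,fx=2.6*1.0,fy=2.6,interpolation=cv2.INTER_CUBIC) if 0 else cv2.resize(im,(482*1,600),interpolation=cv2.INTER_CUBIC))
from h import *
c=dict(fov_y=58.94941801313534,cx=257.963,cy=192.75)
c=calibration("wrist")
def q(n,pts,z):
    P=toplane(c,np.array(pts)*.64,z); print(n,P[:,:2].round(0).tolist(),"sides",[round(float(np.linalg.norm(P[i]-P[(i+1)%len(P)]))) for i in range(len(P))],"ctr",P.mean(0).round(0))
q("A",[(307,155),(364,168),(342,283),(290,275)],12)
q("B",[(462,150),(521,162),(486,278),(432,265)],12)
q("C",[(292,338),(347,324),(375,416),(322,433)],12)
q("board",[(454,316),(514,308),(525,416),(467,423)],16)
q("A lid",[(291,155),(275,290)],68); q("B lid",[(435,143),(403,272)],60);q("C lid",[(279,345),(318,463)],60)
```

```text
A [[672.0, -192.0], [661.0, -242.0], [555.0, -218.0], [563.0, -170.0]] sides [51, 108, 49, 111] ctr [ 613. -205.   12.]
B [[676.0, -327.0], [665.0, -379.0], [560.0, -354.0], [573.0, -303.0]] sides [53, 109, 52, 106] ctr [ 618. -341.   12.]
C [[500.0, -167.0], [514.0, -221.0], [413.0, -246.0], [394.0, -191.0]] sides [56, 104, 59, 109] ctr [ 455. -206.   12.]
board [[523.0, -324.0], [531.0, -381.0], [415.0, -399.0], [407.0, -340.0]] sides [57, 118, 59, 117] ctr [ 469. -361.   16.]
A lid [[675.0, -190.0], [566.0, -169.0]] sides [111, 111] ctr [ 620. -179.   68.]
B lid [[683.0, -301.0], [579.0, -276.0]] sides [107, 107] ctr [ 631. -288.   60.]
C lid [[513.0, -166.0], [391.0, -194.0]] sides [125, 125] ctr [ 452. -180.   60.]
```

View pics/w1c.png

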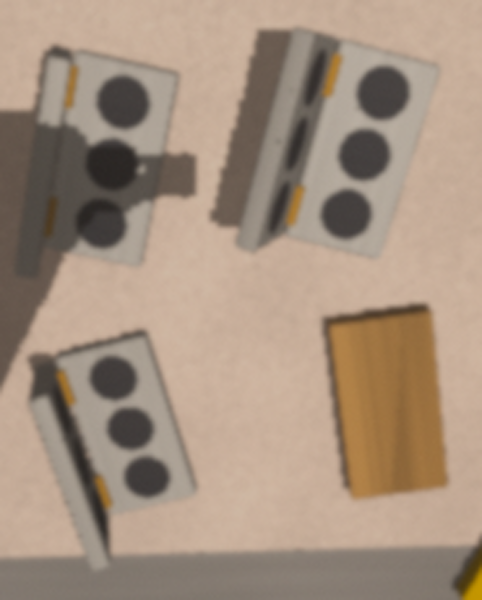

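Run:
```python
from h import *
print(rel((632,-123,95),down(-np.pi/2-.223)))
```

```text
(array([-153.2,  -16.1,  255.1]), array([ 0.0008, -0.    ,  0.221 ]))
```

>>> {"op": "play_rows", "data": {"claw": [1,1,1,1,1,1,1,1,1,1], "offset": [[-50,-6,30],[-100,-12,70],[-153,-16,130],[-153,-16,180],[-153,-16,230],[-153,-16,255],[-153,-16,255],[-153,-16,255],[-153,-16,255],[-153,-16,255]], "angular": [[0,0,0.1],[0,0,0.221],[0,0,0.221],[0,0,0.221],[0,0,0.221],[0,0,0.221],[0,0,0.221],[0,0,0.221],[0,0,0.221],[0,0,0.221]]}}

```text
clock: 3.15
tcp_pos: [634.4, -123.2, 97.5]
ee_rot: [-1.96, 2.452, -0.004]
contact_force: [-0.5, -0.8, 0.2]
finger_gap: -0.4
```

Run:
```python
from h import *
print(tool()[0],tool()[2]['clock'])
shot("wrist","w2")
```

```text
[ 634.39148685 -123.17611301   97.46114101] 3.15
```

View pics/w2.png

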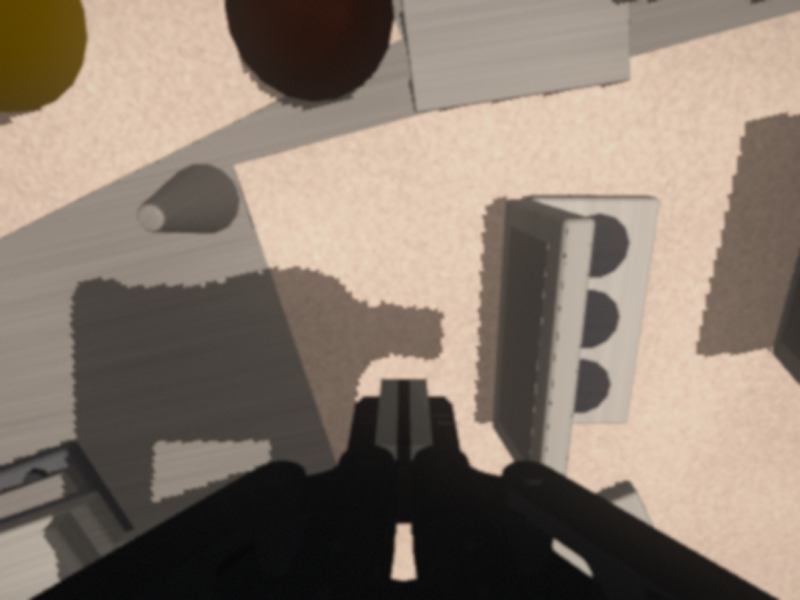

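>>> {"op": "play_rows", "data": {"claw": [1,1,1,1,1,1,1,1,1,1,1,1,1,1,1,1], "offset": [[0,0,38],[10,0,38],[20,0,38],[32,0,38],[42,0,37],[52,0,37],[58,0,38],[64,0,41],[69,0,44],[74,0,48],[80,0,54],[85,0,61],[88,0,67],[89,0,71],[89,0,72],[89,0,72]], "angular": [[0,0,0],[0,0,0],[0,0,0],[0,0,0],[0,0,0],[0,0,0],[0,0,0],[0,0,0],[0,0,0],[0,0,0],[0,0,0],[0,0,0],[0,0,0],[0,0,0],[0,0,0],[0,0,0]]}}

```text
clock: 4.8
tcp_pos: [613.2, -209.0, 24.0]
ee_rot: [1.962, -2.452, -0.001]
contact_force: [-4.4, -0.1, 9.6]
finger_gap: -0.2
```

Run:
```python
from h import *
print(tool()[0],tool()[2]['contact_force'])
shot("wrist","w3")
```

```text
[ 613.18778958 -208.96428573   23.97007073] [-4.40353525 -0.08664268  9.58225233]
```

View pics/w3.png

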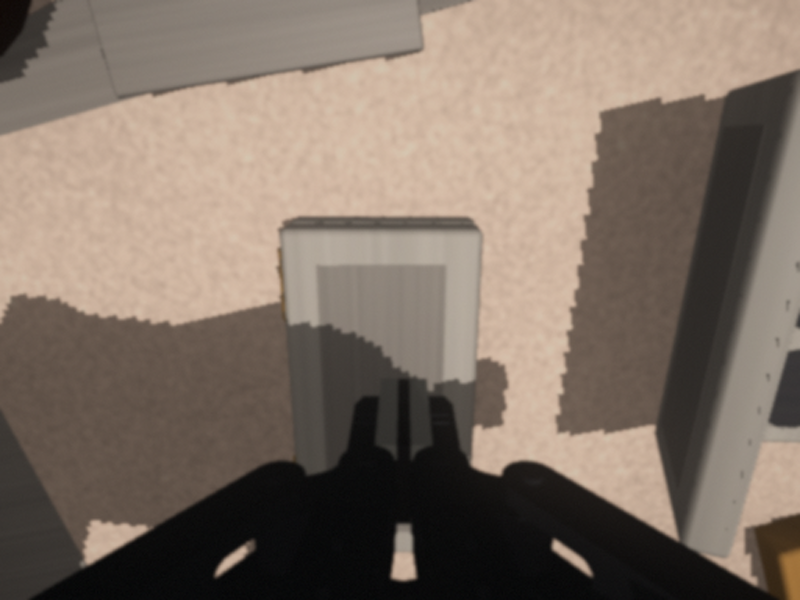

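>>> {"op": "play_rows", "data": {"claw": [1,1,1,1,1,1,1,1,1,1,1,1,1,1,1,1,1,1,1,1], "offset": [[0,0,-45],[10,-10,-80],[40,-36,-80],[40,-36,-80],[40,-36,-40],[40,-36,-19],[51,-36,-19],[59,-36,-25],[67,-36,-30],[75,-36,-34],[85,-36,-35],[95,-36,-35],[101,-36,-33],[107,-36,-31],[112,-36,-28],[117,-36,-24],[123,-36,-18],[128,-36,-11],[131,-36,-5],[132,-36,0]], "angular": [[0,0,0],[0,0,0],[0,0,0.01],[0,0,0.01],[0,0,0.01],[0,0,0.01],[0,0,0.01],[0,0,0.01],[0,0,0.01],[0,0,0.01],[0,0,0.01],[0,0,0.01],[0,0,0.01],[0,0,0.01],[0,0,0.01],[0,0,0.01],[0,0,0.01],[0,0,0.01],[0,0,0.01],[0,0,0.01]]}}

```text
clock: 6.85
tcp_pos: [619.6, -345.9, 23.4]
ee_rot: [1.95, -2.463, -0.001]
contact_force: [-13.6, 10.0, 46.5]
finger_gap: 0.1
```

>>> {"op": "play_rows", "data": {"claw": [1,1], "offset": [[0,0,0],[0,0,0]], "angular": [[0,0,0],[0,0,0]]}}

```text
clock: 7.05
tcp_pos: [619.6, -345.7, 24.0]
ee_rot: [1.95, -2.462, -0.0]
contact_force: [-3.5, -0.5, 8.6]
finger_gap: -0.0
```

Run:
```python
from h import *
print(tool()[0],tool()[2]['contact_force'])
shot("wrist","w4")
```

```text
[ 619.60410497 -345.7138203    23.99676898] [-3.45944803 -0.45401238  8.61858365]
```

View pics/w4.png

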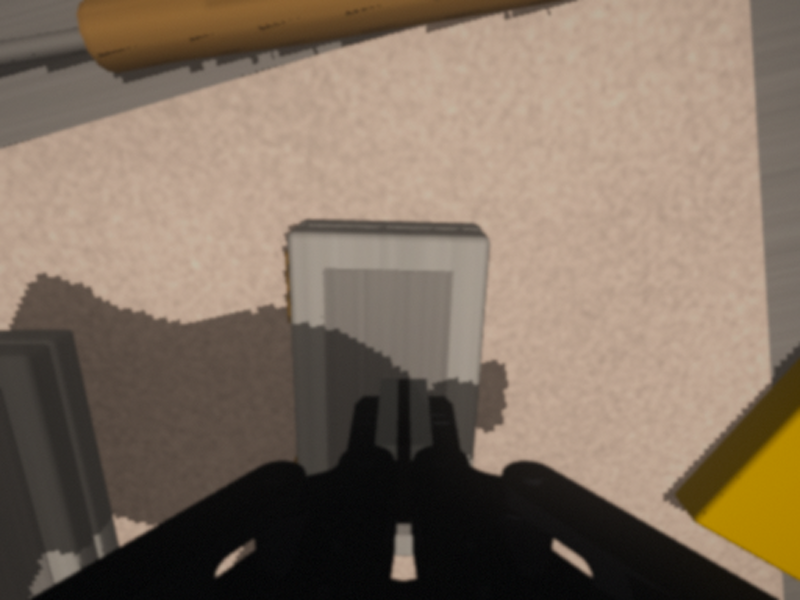

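Run:
```python
from h import *
print(rel((436.5,-123.5,100),down(-np.pi/2+.243)))
```

```text
(array([-174.4,  229.1,  -76. ]), array([ 5.00e-04, -1.00e-04, -4.74e-01]))
```

>>> {"op": "play_rows", "data": {"claw": [1,1,1,1,1,1,1,1,1,1,1,1], "offset": [[0,0,-45],[-5,5,-95],[-40,60,-106],[-80,110,-106],[-115,160,-106],[-150,200,-106],[-174,229,-90],[-174,229,-76],[-174,229,-76],[-174,229,-76],[-174,229,-76],[-174,229,-76]], "angular": [[0,0,0],[0,0,0],[0,0,-0.15],[0,0,-0.3],[0,0,-0.45],[0,0,-0.474],[0,0,-0.474],[0,0,-0.474],[0,0,-0.474],[0,0,-0.474],[0,0,-0.474],[0,0,-0.474]]}}

```text
clock: 8.3
tcp_pos: [438.3, -124.7, 99.8]
ee_rot: [-2.473, 1.937, -0.003]
contact_force: [0.4, -0.3, -0.3]
finger_gap: -0.0
```

Run:
```python
from h import *
print(tool()[0],tool()[2]['contact_force'],tool()[2]['qpos'])
shot("wrist","w5")
print(rel((436.5,-123.5,100),down(-np.pi/2+.243)))
```

```text
[ 438.25626004 -124.72415615   99.78133257] [ 0.41318335 -0.30706101 -0.28697378] [-3.03359933e-01  3.98866119e-01  2.08244387e+00 -5.12247967e-05
  6.58248045e-01  1.02547522e+00]
(array([-1.5,  1.2, -0.3]), array([-0.0014, -0.0009, -0.0011]))
```

View pics/w5.png

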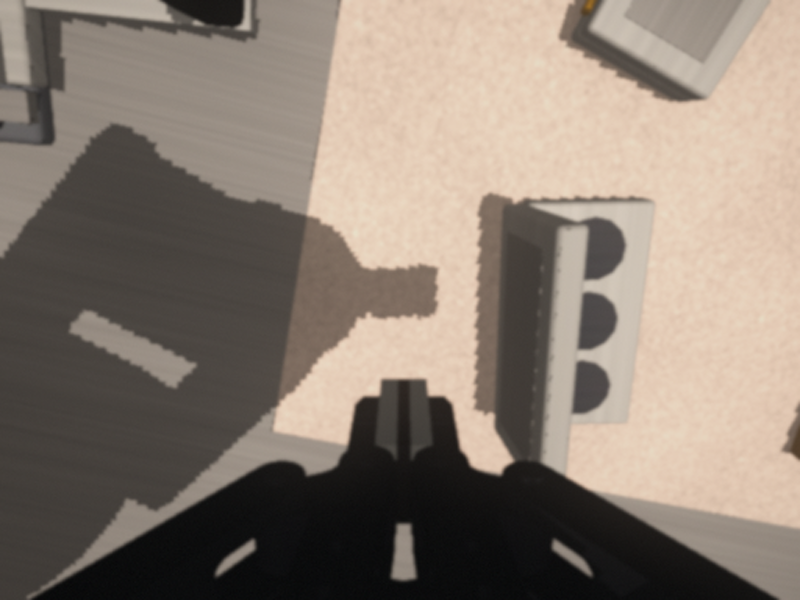

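>>> {"op": "play_rows", "data": {"claw": [1,1,1,1,1,1,1,1,1,1,1,1,1,1,1,1,1,1], "offset": [[0,0,43],[13,0,43],[23,0,43],[35,0,43],[45,0,42],[55,0,42],[61,0,43],[67,0,46],[72,0,49],[77,0,53],[83,0,59],[88,0,66],[91,0,71],[92,0,74],[92,0,76],[92,0,77],[92,0,77],[92,0,77]], "angular": [[0,0,0],[0,0,0],[0,0,0],[0,0,0],[0,0,0],[0,0,0],[0,0,0],[0,0,0],[0,0,0],[0,0,0],[0,0,0],[0,0,0],[0,0,0],[0,0,0],[0,0,0],[0,0,0],[0,0,0],[0,0,0]]}}

```text
clock: 10.15
tcp_pos: [458.8, -213.3, 23.8]
ee_rot: [2.474, -1.935, 0.001]
contact_force: [-6.0, -0.9, 21.4]
finger_gap: -0.2
```

Run:
```python
from h import *
print(tool()[0],tool()[2]['contact_force'])
print(rel((617,-275,350),down(-np.pi/2)))
print(rel((617,20,420),down(-np.pi/2)))
```

```text
[ 458.77157133 -213.27088136   23.75075924] [-6.02464812 -0.8752938  21.36096793]
(array([  98.2, -138.7, -326.2]), array([-1.000e-04, -6.000e-04,  2.432e-01]))
(array([-188.1, -209.7, -396.4]), array([-1.000e-04, -6.000e-04,  2.432e-01]))
```

>>> {"op": "play_rows", "data": {"claw": [0,0,0,0,0,0,0,0,0,0,0,0,0], "offset": [[0,0,-50],[0,0,-100],[40,-50,-150],[70,-90,-200],[98,-139,-250],[98,-139,-300],[98,-139,-326],[98,-139,-326],[98,-139,-326],[98,-139,-326],[98,-139,-326],[98,-139,-326],[98,-139,-326]], "angular": [[0,0,0],[0,0,0.1],[0,0,0.243],[0,0,0.243],[0,0,0.243],[0,0,0.243],[0,0,0.243],[0,0,0.243],[0,0,0.243],[0,0,0.243],[0,0,0.243],[0,0,0.243],[0,0,0.243]]}}

```text
clock: 11.45
tcp_pos: [616.7, -274.4, 346.9]
ee_rot: [2.221, -2.221, -0.004]
contact_force: [0.0, 0.2, -0.4]
finger_gap: 85.5
```

```bash
cat >> h.py <<'E'
def rects(cam,name,z,c,mm=4):
    out=[]
    for d in outline_of(cam,name):
        m=d['mask'].astype(np.uint8)
        cs,_=cv2.findContours(m,cv2.RETR_EXTERNAL,cv2.CHAIN_APPROX_NONE)
        k=max(cs,key=cv2.contourArea)[:,0,:]
        P=toplane(c,k,z)[:,:2].astype(np.float32)
        (x,y),(w,h),a=cv2.minAreaRect(P)
        a=np.radians(a)
        if w<h: w,h,a=h,w,a+np.pi/2
        a=(a+np.pi/2)%np.pi-np.pi/2
        out.append((round(d['conf'],2),round(x,1),round(y,1),round(w,1),round(h,1),round(a,3)))
    return out
E
python3 - <<'E'
from h import *
print(tool()[0])
c,im=shot("wrist","w6")
for r in rects("wrist","m1",18,c): print("m",r)
for r in rects("wrist","board",12,c): print("b",r)
print(rel((617,90,420),down(-np.pi/2)))
E
```

```text
[ 616.65511854 -274.42321541  346.91070227]
m (0.96, 617.7, -337.1, 112.4, 61.9, np.float64(-0.265))
m (0.82, 454.8, -205.0, 117.1, 60.1, np.float64(0.253))
b (0.96, 568.4, -490.9, 117.6, 68.9, np.float64(-0.787))
b (0.85, 341.0, -425.9, 65.9, 29.6, np.float64(0.325))
b (0.84, 468.6, -361.2, 121.2, 60.8, np.float64(0.148))
(array([-3.647e+02,  3.000e-01, -7.210e+01]), array([ 0.0009,  0.0004, -0.0003]))
```

View pics/w6.png

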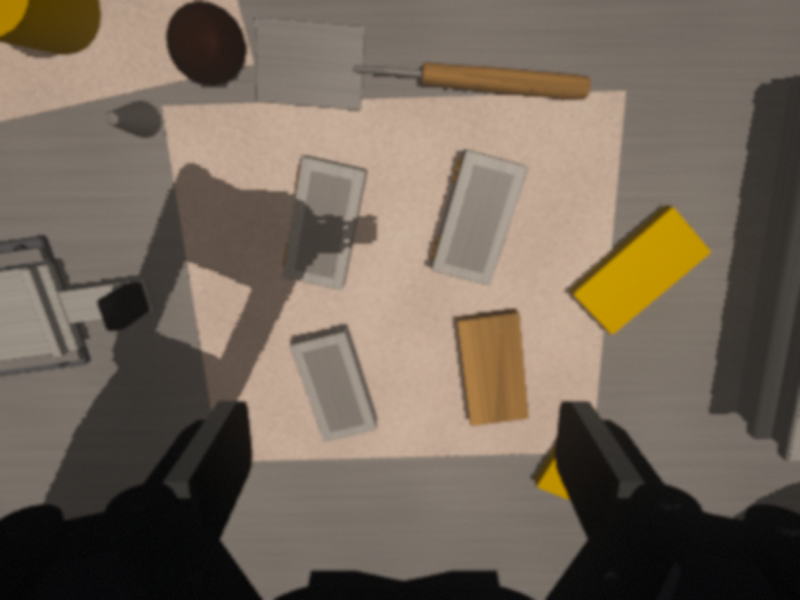

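>>> {"op": "play_rows", "data": {"claw": [0,0,0,0,0,0,0,0,0,0,0,0], "offset": [[0,0,-50],[-20,0,-72],[-365,0,-72],[-365,0,-72],[-365,0,-72],[-365,0,-72],[-365,0,-72],[-365,0,-72],[-365,0,-72],[-365,0,-72],[-365,0,-72],[-365,0,-72]], "angular": [[0,0,0],[0,0,0],[0,0,0],[0,0,0],[0,0,0],[0,0,0],[0,0,0],[0,0,0],[0,0,0],[0,0,0],[0,0,0],[0,0,0]]}}

```text
clock: 12.8
tcp_pos: [617.4, 89.4, 420.2]
ee_rot: [2.22, -2.222, 0.0]
contact_force: [0.3, -0.1, 0.4]
finger_gap: 85.6
```

Run:
```python
from h import *
print(tool()[0])
c,im=shot("wrist","w7")
import json; json.dump({k:np.array(v).tolist() for k,v in c.items()},open("w7.json","w"))
```

```text
[617.39977144  89.36248628 420.21728512]
```

View pics/w7.png

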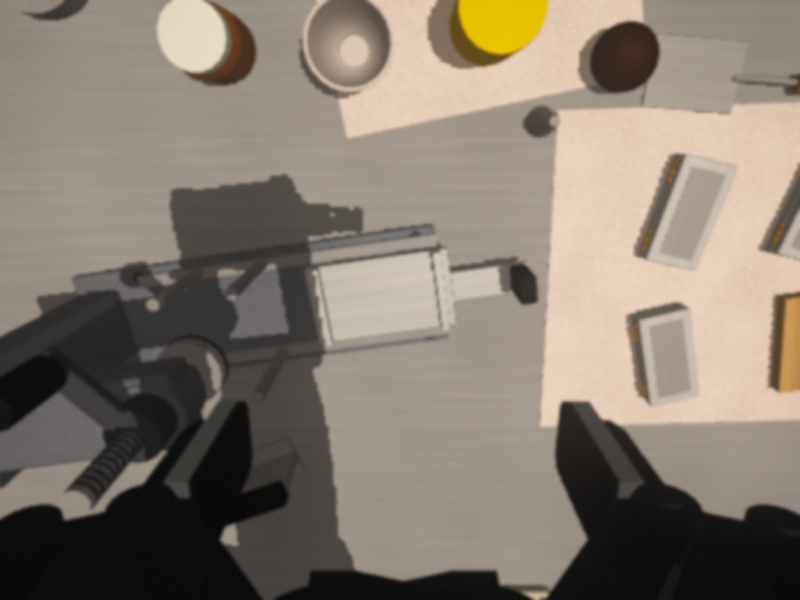

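Run:
```python
import cv2
im=cv2.imread("pics/w7_raw.png")[135:235,190:350]
cv2.imwrite("pics/w7c.png",cv2.resize(im,None,fx=5,fy=5,interpolation=cv2.INTER_CUBIC))
im=cv2.imread("pics/w7_raw.png")[135:335,40:250]
cv2.imwrite("pics/w7d.png",cv2.resize(im,None,fx=3,fy=3,interpolation=cv2.INTER_CUBIC))
```

```text
(no output)
```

View pics/w7c.png

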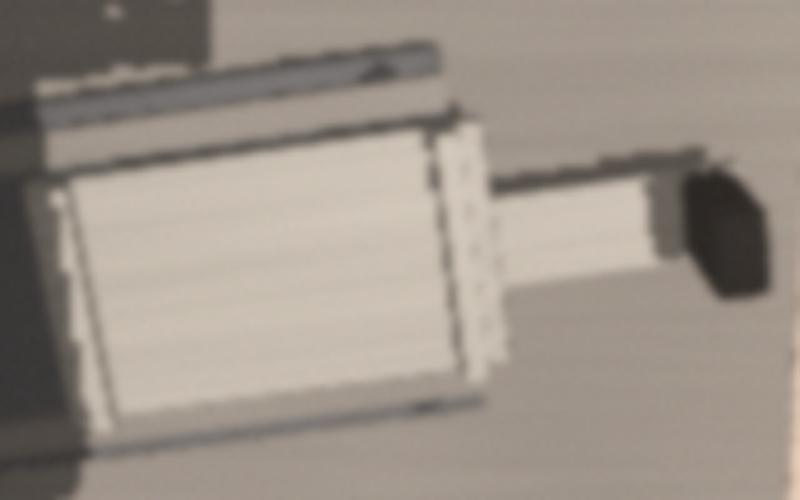

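View pics/w7d.png

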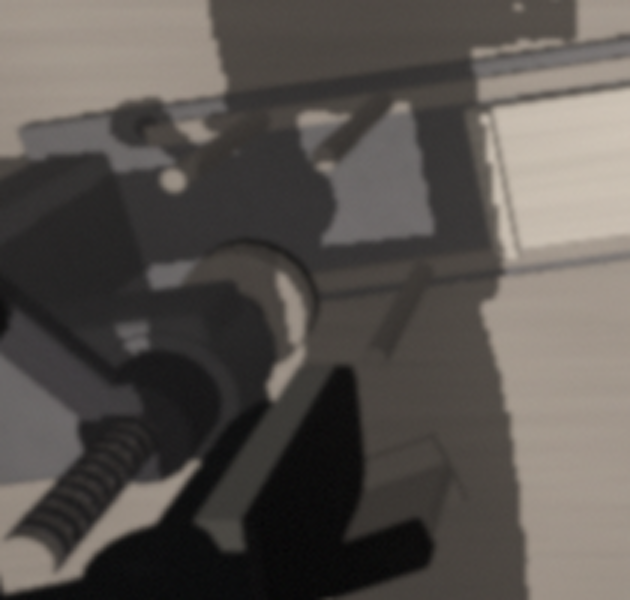

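```bash
python3 - <<'E'
from h import *
import json
c=json.load(open("w7.json"))
f=np.array([(72,180),(424,132),(457,371),(116,413)])/5+[190,135]
P=toplane(c,f,30)[:,:2]; print(P.round(1).tolist(), P.mean(0).round(1))
print("sides",[round(float(np.linalg.norm(P[i]-P[(i+1)%4])),1) for i in range(4)])
ax=((P[0]+P[3])-(P[1]+P[2]))/2; ax/=np.linalg.norm(ax); yv=((P[0]-P[3])+(P[1]-P[2])); print("axis",ax,np.degrees(np.arctan2(ax[1],ax[0])),"from y edge",np.degrees(np.arctan2(yv[1],yv[0])))
for e in [(P[0],P[1]),(P[3],P[2])]: d=e[0]-e[1]; print(np.degrees(np.arctan2(d[1],d[0])))
ra=np.array([(45,105),(435,45)])/5+[190,135]; d=toplane(c,ra,20)[:,:2]; d=d[0]-d[1]; print("rail",np.degrees(np.arctan2(d[1],d[0])))
ra=np.array([(75,455),(480,400)])/5+[190,135]; d=toplane(c,ra,20)[:,:2]; d=d[0]-d[1]; print("rail",np.degrees(np.arctan2(d[1],d[0])))
# post top face corners guess
for uv in [(690,165),(740,178),(770,240),(768,292),(722,298)]:
    print("post",uv,toplane(c,np.array(uv)/5+[190,135],76)[:,:2].round(1))
print("spindle",toplane(c,np.array((15,550))/3+[40,135],328).round(0),toplane(c,np.array((15,550))/3+[40,135],315).round(0))
# project full top view
c6=calibration("top");print(toplane(c6,np.array([(384,294)])*.64,76))
E
python3 - <<'E'
from h import *
c,im=shot("top","t2",(90,150,270,235)); 
c,im=shot("scene","s2",(260,170,460,280));
E
```

```text
[[559.2, 176.2], [574.7, 62.7], [492.7, 50.5], [477.9, 165.6]] [526.1 113.7]
sides [114.6, 82.8, 116.0, 81.9]
axis [-0.13150728  0.9913152 ] 97.5567010266105 from y edge 7.940740000356083
97.77455152554185
97.34141138696953
rail 98.64492691333011
rail 98.15637441054685
post (690, 165) [[575.1 -13.5]]
post (740, 178) [[571.1 -28.5]]
post (770, 240) [[552.  -38.8]]
post (768, 292) [[535.6 -39.4]]
post (722, 298) [[533.7 -25.7]]
spindle [[511. 266. 328.]] [[501. 276. 315.]]
[[541.47887547 -30.92017584  76.        ]]
```

View pics/t2.png

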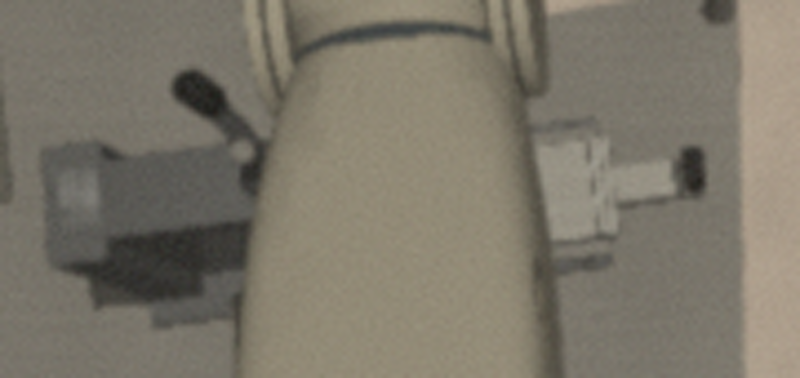

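View pics/s2.png

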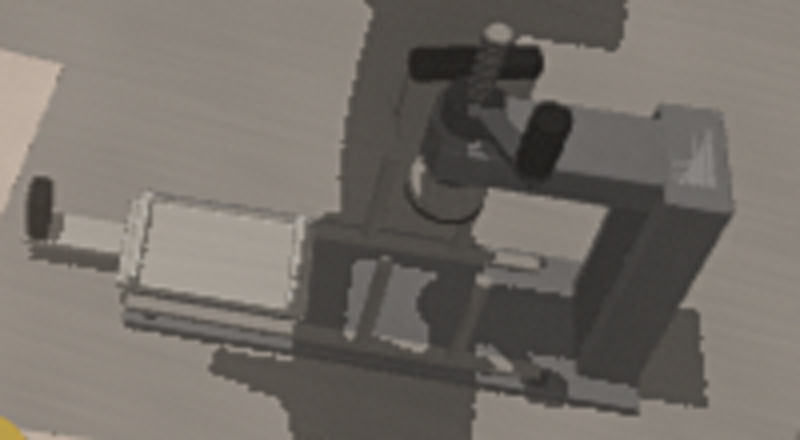

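Run:
```python
from h import *
p,r,o=tool(); c=calibration("wrist")
Rc=r.inv()*R.from_rotvec(c['rotation']); oc=r.inv().apply(c['origin']-p)
r6=R.from_rotvec([2.221,-2.221,-.004]); p6=np.array([616.66,-274.42,346.9])
c6=dict(c); c6['origin']=p6+r6.apply(oc); c6['rotation']=(r6*Rc).as_rotvec()
def q(n,pts,z):
    P=toplane(c6,np.array(pts)*.64,z)[:,:2]
    d=(P[0]+P[1]-P[2]-P[3])/2
    print(n,P.mean(0).round(1),"L",np.linalg.norm(d).round(1),"W",np.linalg.norm((P[0]+P[3]-P[1]-P[2])/2).round(1),"yaw",np.arctan2(d[1],d[0]).round(3))
q("A",[(306,158),(366,168),(344,287),(291,278)],24)
q("B",[(466,150),(526,165),(489,283),(434,267)],24)
q("C",[(292,341),(346,328),(376,426),(323,440)],24)
q("board",[(457,317),(519,310),(527,417),(469,424)],16)
print(o['qpos'])
print(rel((457,-206,90),down(-np.pi/2+.243)))
```

```text
A [ 613.5 -206.1] L 107.8 W 50.0 yaw -0.199
B [ 619.  -339.6] L 106.3 W 52.8 yaw -0.245
C [ 456.3 -206.6] L 109.5 W 54.7 yaw 0.232
board [ 469.9 -361.5] L 116.3 W 58.8 yaw 0.136
[ 1.23811180e-01  2.71873728e-01  1.41570256e+00 -1.87257166e-04
  1.45401822e+00  1.69680254e+00]
(array([295.1, 159.9, 330.4]), array([ 0.000e+00, -2.000e-04, -2.452e-01]))
```

>>> {"op": "play_rows", "data": {"claw": [0,0,0,0,0,0,0,0,0,0,0,0,0,0,0,0], "offset": [[50,20,0],[295,160,50],[295,160,100],[295,160,150],[295,160,200],[295,160,250],[295,160,300],[295,160,330],[295,160,330],[295,160,330],[295,160,330],[295,160,330],[295,160,330],[295,160,330],[295,160,330],[295,160,330]], "angular": [[0,0,0],[0,0,-0.15],[0,0,-0.24],[0,0,-0.24],[0,0,-0.24],[0,0,-0.24],[0,0,-0.24],[0,0,-0.24],[0,0,-0.24],[0,0,-0.24],[0,0,-0.24],[0,0,-0.24],[0,0,-0.24],[0,0,-0.24],[0,0,-0.24],[0,0,-0.24]]}}

```text
clock: 14.55
tcp_pos: [458.3, -204.7, 91.5]
ee_rot: [-2.471, 1.939, -0.004]
contact_force: [-0.6, 0.1, 0.1]
finger_gap: 85.0
```

Run:
```python
from h import *
print(tool()[0])
shot("wrist","w8")
print(rel((456.5,-206.5,0),down(-np.pi/2+.235)))
```

```text
[ 458.28256822 -204.72948029   91.5089589 ]
(array([ 1.3,  2.1, 91.3]), array([-0.0015, -0.0011,  0.0054]))
```

View pics/w8.png

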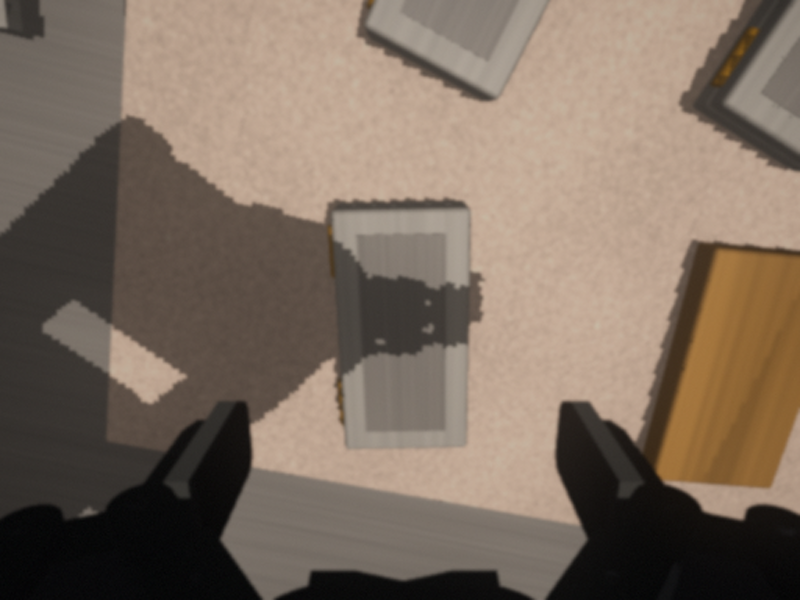

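```bash
cat >> h.py <<'E'
def quad(c,pts,z,s=.64):
    P=toplane(c,np.array(pts)*s,z)[:,:2]
    d=(P[0]+P[1]-P[2]-P[3])/2
    return P.mean(0).round(1),"L",np.linalg.norm(d).round(1),"W",np.linalg.norm((P[0]+P[3]-P[1]-P[2])/2).round(1),"yaw",np.arctan2(d[1],d[0]).round(3)
E
python3 - <<'E'
from h import *
c=calibration("wrist")
print(quad(c,[(333,210),(468,208),(466,446),(346,448)],24))
E
```

```text
(array([ 453.1, -205.4]), 'L', np.float64(108.2), 'W', np.float64(53.9), 'yaw', np.float64(0.26))
```

>>> {"op": "play_rows", "data": {"claw": [0,0,0,0,0,1,1,1,1,1,1,1], "offset": [[0,3,40],[0,3,80],[0,3,91],[0,3,91],[0,3,91],[0,3,91],[0,3,91],[0,3,91],[0,3,91],[0,3,91],[0,3,91],[0,3,91]], "angular": [[0,0,0],[0,0,0],[0,0,0],[0,0,0],[0,0,0],[0,0,0],[0,0,0],[0,0,0],[0,0,0],[0,0,0],[0,0,0],[0,0,0]]}}

```text
clock: 15.8
tcp_pos: [455.4, -205.8, 1.0]
ee_rot: [-2.471, 1.939, -0.004]
contact_force: [-1.0, 1.3, 10.9]
finger_gap: 54.4
```

Run:
```python
from h import *
print(rel((526.1,113.7,110),down(np.radians(7.8))))
```

```text
(array([-293.4, -144.9, -109.2]), array([-4.0000e-04, -2.5000e-03, -1.4669e+00]))
```

>>> {"op": "play_rows", "data": {"claw": [1,1,1,1,1,1,1,1,1,1,1,1,1,1,1,1,1,1], "offset": [[0,0,-30],[0,0,-70],[0,0,-109],[-30,-15,-109],[-70,-35,-109],[-110,-55,-109],[-150,-75,-109],[-190,-95,-109],[-230,-115,-109],[-270,-135,-109],[-293,-145,-109],[-293,-145,-109],[-293,-145,-109],[-293,-145,-109],[-293,-145,-109],[-293,-145,-109],[-293,-145,-109],[-293,-145,-109]], "angular": [[0,0,0],[0,0,0],[0,0,-0.14],[0,0,-0.28],[0,0,-0.42],[0,0,-0.56],[0,0,-0.7],[0,0,-0.84],[0,0,-0.98],[0,0,-1.12],[0,0,-1.26],[0,0,-1.4],[0,0,-1.467],[0,0,-1.467],[0,0,-1.467],[0,0,-1.467],[0,0,-1.467],[0,0,-1.467]]}}

```text
clock: 17.6
tcp_pos: [525.7, 113.4, 108.4]
ee_rot: [-3.134, -0.212, -0.0]
contact_force: [0.1, 0.4, -2.6]
finger_gap: 54.5
```

Run:
```python
from h import *
print(tool()[0],tool()[2]['finger_gap'],tool()[2]['contact_force'])
shot("wrist","w9")
print(rel((526.1,113.7,31),down(np.radians(7.8))))
```

```text
[525.73046647 113.40465096 108.37929328] 54.51320726468796 [ 0.10654863  0.39485243 -2.63349673]
(array([ 0.4, -0.2, 77.3]), array([-0.    , -0.    , -0.0009]))
```

View pics/w9.png

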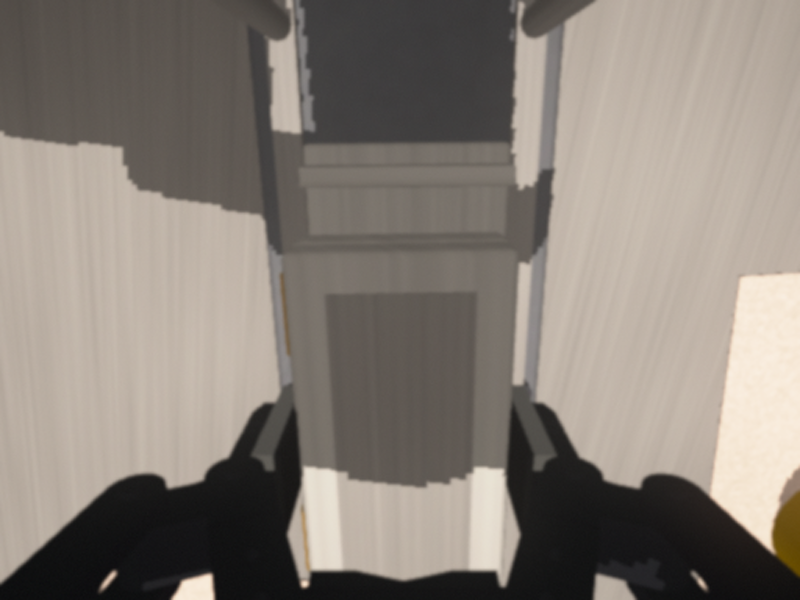

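Run:
```python
from h import *
c=calibration("wrist")
p,r,o=tool()
for n,uv,z in [("mould far top L",(288,250),131),("mould far top R",(517,250),131),("stop near edge top L",(300,187),42),("R",(515,185),42),("stop far top L",(302,166),42),("R",(512,165),42),("floor shadow L",(308,235),30), ("R",(505,233),30)]:
    P=toplane(c,np.array(uv)*.64,z)[0]; print(n,P.round(1),r.inv().apply(P-p).round(1))
```

```text
mould far top L [491.9 163.1 131. ] [-26.9 -53.8 -22.7]
mould far top R [544.  170.1 131. ] [ 25.8 -53.7 -22.7]
stop near edge top L [477.9 166.1  42. ] [-40.3 -58.6  66.3]
R [560.1 177.9  42. ] [ 42.7 -59.2  66.3]
stop far top L [478.1 174.   42. ] [-39.1 -66.5  66.3]
R [557.4 185.1  42. ] [ 41.1 -66.7  66.3]
floor shadow L [480.6 145.1  30. ] [-40.5 -37.5  78.3]
R [562.4 157.   30. ] [ 42.2 -38.2  78.3]
```

>>> {"op": "play_rows", "data": {"claw": [1,1,1,1,1,1,1], "offset": [[1,0,30],[1,0,50],[1,0,65],[1,0,72],[1,0,76],[1,0,77],[1,0,77]], "angular": [[0,0,0],[0,0,0],[0,0,0],[0,0,0],[0,0,0],[0,0,0],[0,0,0]]}}

```text
clock: 18.35
tcp_pos: [527.2, 113.9, 31.8]
ee_rot: [-3.134, -0.213, -0.001]
contact_force: [-0.7, 0.4, -4.0]
finger_gap: 54.7
```

>>> {"op": "play_rows", "data": {"claw": [1,1], "offset": [[0,0,1],[0,0,1]], "angular": [[0,0,0],[0,0,0]]}}

```text
clock: 18.55
tcp_pos: [527.4, 113.9, 31.1]
ee_rot: [-3.134, -0.213, -0.002]
contact_force: [-0.0, 0.4, 0.5]
finger_gap: 54.6
```

>>> {"op": "play_rows", "data": {"claw": [0,0,0,0,0,0,0], "offset": [[0,0,0],[0,0,0],[0,0,0],[0,0,0],[0,0,-30],[0,0,-70],[0,0,-85]], "angular": [[0,0,0],[0,0,0],[0,0,0],[0,0,0],[0,0,0],[0,0,0],[0,0,0]]}}

```text
clock: 19.25
tcp_pos: [528.3, 114.1, 118.2]
ee_rot: [-3.134, -0.213, -0.006]
contact_force: [0.6, -0.3, 0.4]
finger_gap: 85.8
```

Run:
```python
from h import *
print(tool()[0],tool()[2]['finger_gap'],tool()[2]['contact_force'])
shot("wrist","w10")
print(rel((612,-204,110),down(-np.pi/2-.22)))
```

```text
[528.27643563 114.06394939 118.24361667] 85.82439239717033 [ 0.63385439 -0.31463333  0.44164753]
(array([ 38.9, 326.6,   9.6]), array([-0.0062, -0.0038,  1.9268]))
```

View pics/w10.png

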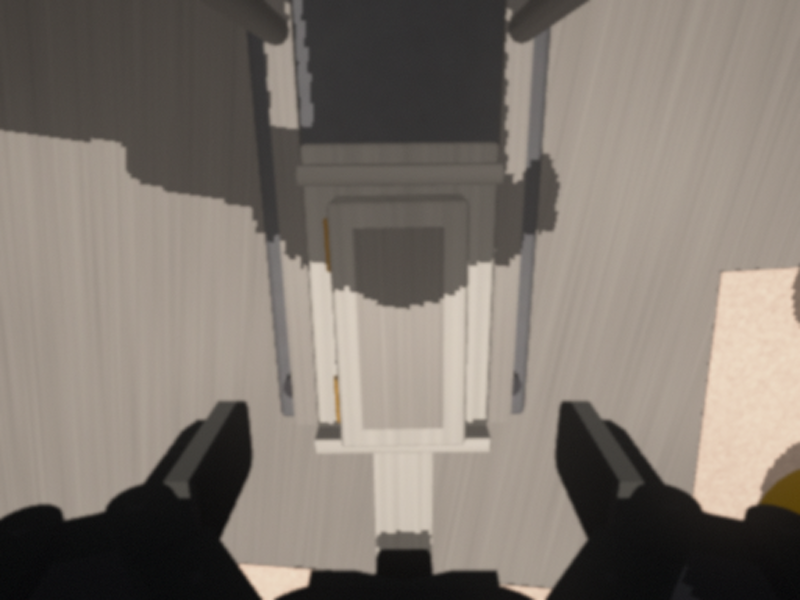

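>>> {"op": "play_rows", "data": {"claw": [0,0,0,0,0,0,0,0,0,0,0,0,0,0,0,0,0], "offset": [[5,40,-5],[10,80,-10],[15,120,-10],[20,160,-10],[25,200,-10],[30,240,-10],[35,280,-10],[39,327,0],[39,327,0],[39,327,0],[39,327,0],[39,327,10],[39,327,10],[39,327,10],[39,327,10],[39,327,10],[39,327,10]], "angular": [[0,0,0.15],[0,0,0.3],[0,0,0.45],[0,0,0.6],[0,0,0.75],[0,0,0.9],[0,0,1.05],[0,0,1.2],[0,0,1.35],[0,0,1.5],[0,0,1.65],[0,0,1.8],[0,0,1.927],[0,0,1.927],[0,0,1.927],[0,0,1.927],[0,0,1.927]]}}

```text
clock: 21.0
tcp_pos: [609.8, -204.9, 105.4]
ee_rot: [-1.966, 2.45, -0.0]
contact_force: [0.1, -0.3, 0.6]
finger_gap: 85.3
```

Run:
```python
from h import *
print(tool()[0],tool()[1].as_matrix()[:,0])
shot("wrist","w11")
```

```text
[ 609.75613063 -204.92667756  105.39373709] [-2.16961023e-01 -9.76180267e-01  4.35675900e-06]
```

View pics/w11.png

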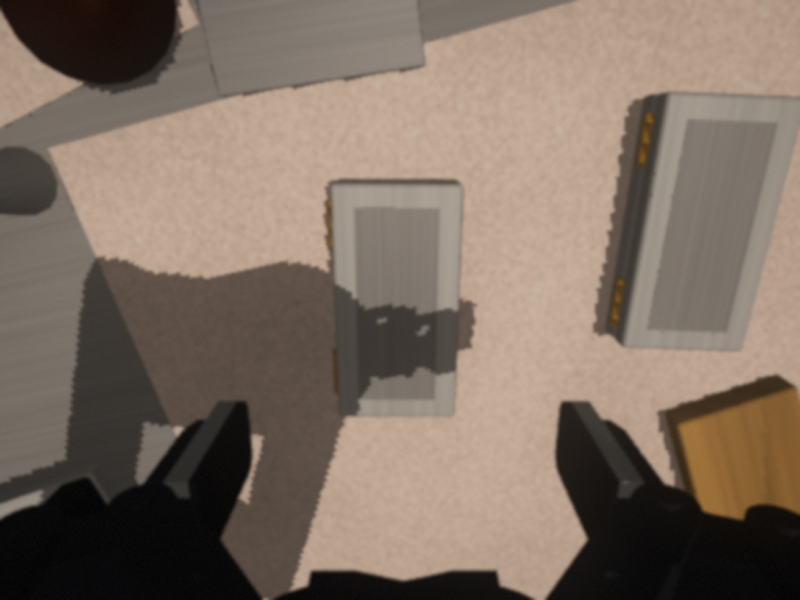

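Run:
```python
from h import *
c=calibration("wrist")
q=quad(c,[(331,184),(461,184),(454,415),(343,415)],24); print(q)
print(rel((q[0][0]+1,q[0][1],1),None))
```

```text
(array([ 613.3, -202.6]), 'L', np.float64(108.2), 'W', np.float64(53.4), 'yaw', np.float64(-0.214))
(array([ -3.3,  -3.9, 104.4]), array([0., 0., 0.]))
```

>>> {"op": "play_rows", "data": {"claw": [0,0,0,0,0,1,1,1,1,1,1,1], "offset": [[-3,-4,45],[-3,-4,90],[-3,-4,104],[-3,-4,104],[-3,-4,104],[-3,-4,104],[-3,-4,104],[-3,-4,104],[-3,-4,104],[-3,-4,104],[-3,-4,104],[-3,-4,104]], "angular": [[0,0,0],[0,0,0],[0,0,0],[0,0,0],[0,0,0],[0,0,0],[0,0,0],[0,0,0],[0,0,0],[0,0,0],[0,0,0],[0,0,0]]}}

```text
clock: 22.25
tcp_pos: [615.5, -203.3, 3.6]
ee_rot: [-1.963, 2.451, -0.004]
contact_force: [-1.1, -0.0, 6.9]
finger_gap: 55.0
```

Run:
```python
from h import *
p,r,o=tool();print(p,o['finger_gap'],o['contact_force'])
print(rel((527,113.7,130),down(np.radians(7.8))))
```

```text
[ 615.54559795 -203.2933317     3.56174176] 55.0033008706072 [-1.08989263e+00 -6.82471413e-03  6.94713534e+00]
(array([-290. ,  155.3, -127. ]), array([-1.9000e-03, -3.2000e-03, -1.9272e+00]))
```

>>> {"op": "play_rows", "data": {"claw": [1,1,1,1,1,1,1,1,1,1,1,1,1,1,1,1,1,1,1,1], "offset": [[0,0,-30],[0,0,-70],[0,0,-110],[-30,16,-127],[-65,35,-127],[-100,54,-127],[-135,73,-127],[-170,91,-127],[-205,110,-127],[-240,128,-127],[-275,147,-127],[-290,155,-127],[-290,155,-127],[-290,155,-127],[-290,155,-127],[-290,155,-127],[-290,155,-127],[-290,155,-127],[-290,155,-127],[-290,155,-127]], "angular": [[0,0,0],[0,0,0],[0,0,-0.14],[0,0,-0.28],[0,0,-0.42],[0,0,-0.56],[0,0,-0.7],[0,0,-0.84],[0,0,-0.98],[0,0,-1.12],[0,0,-1.26],[0,0,-1.4],[0,0,-1.54],[0,0,-1.68],[0,0,-1.82],[0,0,-1.927],[0,0,-1.927],[0,0,-1.927],[0,0,-1.927],[0,0,-1.927]]}}

```text
clock: 24.25
tcp_pos: [526.3, 113.9, 128.4]
ee_rot: [-3.134, -0.211, -0.0]
contact_force: [0.9, 0.3, -3.8]
finger_gap: 54.5
```

Run:
```python
from h import *
p,r,o=tool();print(p,o['finger_gap'],o['contact_force'])
shot("wrist","w12")
print(rel((527,113.7,58),down(np.radians(7.8))))
```

```text
[526.34080161 113.93536544 128.43980557] 54.530316390380605 [ 0.87528381  0.31177106 -3.76847221]
(array([ 0.6,  0.3, 70.4]), array([-0.    , -0.    , -0.0012]))
```

View pics/w12.png

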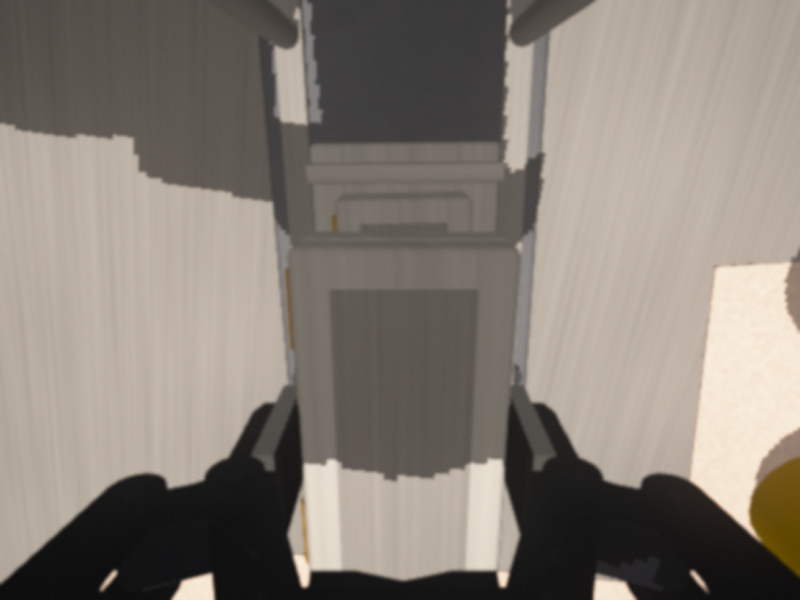

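>>> {"op": "play_rows", "data": {"claw": [1,1,1,1,1,1,1], "offset": [[0,0,30],[0,0,50],[0,0,62],[0,0,67],[0,0,70],[0,0,71],[0,0,71]], "angular": [[0,0,0],[0,0,0],[0,0,0],[0,0,0],[0,0,0],[0,0,0],[0,0,0]]}}

```text
clock: 25.0
tcp_pos: [526.8, 114.1, 57.9]
ee_rot: [-3.134, -0.213, -0.002]
contact_force: [-0.2, -0.6, -4.1]
finger_gap: 54.5
```

>>> {"op": "play_rows", "data": {"claw": [1,1,1], "offset": [[0,0,1],[0,0,1.5],[0,0,1.5]], "angular": [[0,0,0],[0,0,0],[0,0,0]]}}

```text
clock: 25.3
tcp_pos: [527.0, 114.1, 57.5]
ee_rot: [-3.134, -0.213, -0.002]
contact_force: [-3.0, -1.1, 9.6]
finger_gap: 54.5
```

>>> {"op": "play_rows", "data": {"claw": [0,0,0,0,0,0,0], "offset": [[0,0,0],[0,0,0],[0,0,0],[0,0,0],[0,0,-30],[0,0,-70],[0,0,-75]], "angular": [[0,0,0],[0,0,0],[0,0,0],[0,0,0],[0,0,0],[0,0,0],[0,0,0]]}}

```text
clock: 26.0
tcp_pos: [529.0, 114.5, 134.6]
ee_rot: [-3.133, -0.213, -0.01]
contact_force: [0.6, -0.5, -0.1]
finger_gap: 85.6
```

Run:
```python
from h import *
p,r,o=tool();print(p,o['finger_gap'],o['contact_force'])
shot("wrist","w13")
print(rel((616,-339,110),down(-np.pi/2-.245)))
```

```text
[529.00051005 114.50040708 134.62483205] 85.57233829252716 [ 0.55960321 -0.47364729 -0.08901746]
(array([ 25.2, 461.1,  23.6]), array([-0.0057, -0.0033,  1.9518]))
```

View pics/w13.png

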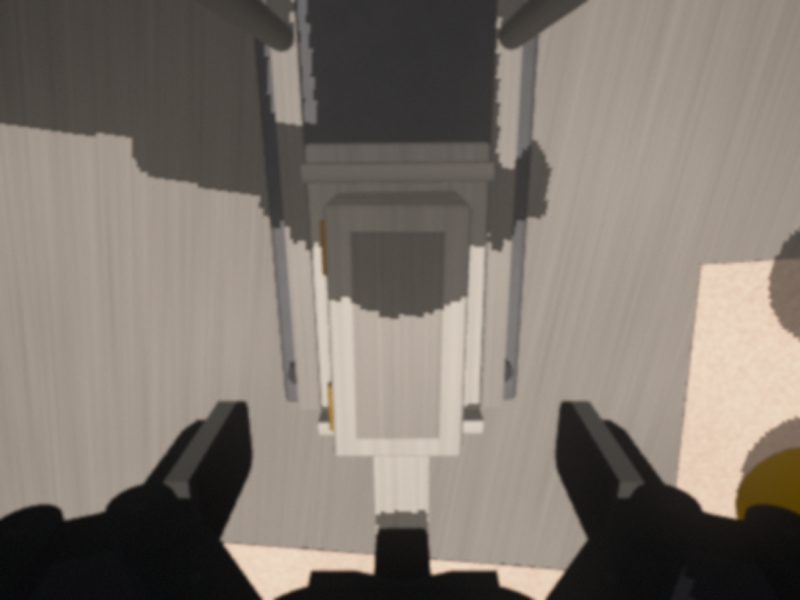

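>>> {"op": "play_rows", "data": {"claw": [0,0,0,0,0,0,0,0,0,0,0,0,0,0,0,0,0,0], "offset": [[3,40,0],[5,80,0],[7,120,0],[10,160,0],[12,200,0],[14,240,0],[16,280,0],[18,320,0],[20,360,5],[22,400,10],[25,440,20],[25,461,24],[25,461,24],[25,461,24],[25,461,24],[25,461,24],[25,461,24],[25,461,24]], "angular": [[0,0,0.15],[0,0,0.3],[0,0,0.45],[0,0,0.6],[0,0,0.75],[0,0,0.9],[0,0,1.05],[0,0,1.2],[0,0,1.35],[0,0,1.5],[0,0,1.65],[0,0,1.8],[0,0,1.95],[0,0,1.952],[0,0,1.952],[0,0,1.952],[0,0,1.952],[0,0,1.952]]}}

```text
clock: 27.85
tcp_pos: [613.8, -338.9, 107.0]
ee_rot: [-1.935, 2.475, -0.0]
contact_force: [-0.7, 0.0, -0.0]
finger_gap: 85.2
```

Run:
```python
from h import *
p,r,o=tool();print(p,r.as_matrix()[:,0])
shot("wrist","w14")
```

```text
[ 613.77116734 -338.94024484  107.03471716] [-2.41158071e-01 -9.70485848e-01  6.11386202e-05]
```

View pics/w14.png

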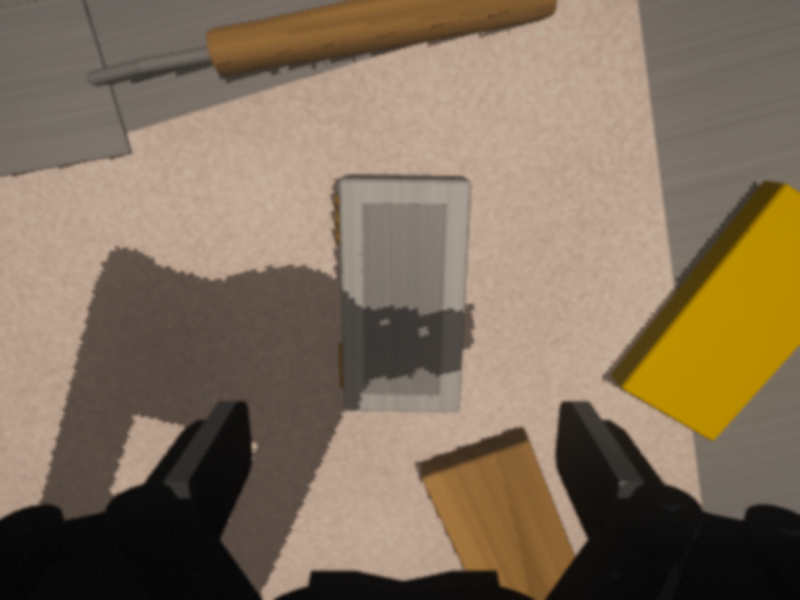

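Run:
```python
from h import *
c=calibration("wrist")
q=quad(c,[(341,179),(470,180),(460,411),(345,410)],24); print(q)
print(rel((q[0][0]+1,q[0][1],2),None))
```

```text
(array([ 618.2, -340.1]), 'L', np.float64(108.3), 'W', np.float64(54.3), 'yaw', np.float64(-0.258))
(array([ -0.3,  -5.5, 105. ]), array([0., 0., 0.]))
```

>>> {"op": "play_rows", "data": {"claw": [0,0,0,0,0,1,1,1,1,1,1,1], "offset": [[0,-5,45],[0,-5,90],[0,-5,105],[0,-5,105],[0,-5,105],[0,-5,105],[0,-5,105],[0,-5,105],[0,-5,105],[0,-5,105],[0,-5,105],[0,-5,105]], "angular": [[0,0,0],[0,0,0],[0,0,0],[0,0,0],[0,0,0],[0,0,0],[0,0,0],[0,0,0],[0,0,0],[0,0,0],[0,0,0],[0,0,0]]}}

```text
clock: 29.1
tcp_pos: [619.7, -341.3, 4.4]
ee_rot: [-1.932, 2.475, -0.005]
contact_force: [-1.0, 0.9, 6.7]
finger_gap: 54.7
```

Run:
```python
from h import *
p,r,o=tool();print(p,o['finger_gap'],o['contact_force'])
print(rel((527,113.9,155),down(np.radians(7.8))))
```

```text
[ 619.73938029 -341.31591032    4.37026607] 54.745543007460014 [-1.02661713  0.88395525  6.71467998]
(array([-418.9,  200. , -151.6]), array([-1.3000e-03, -3.7000e-03, -1.9522e+00]))
```

>>> {"op": "play_rows", "data": {"claw": [1,1,1,1,1,1,1,1,1,1,1,1,1,1,1,1,1,1,1,1], "offset": [[0,0,-35],[0,0,-80],[0,0,-120],[-35,17,-151],[-75,36,-151],[-115,55,-151],[-155,74,-151],[-195,93,-151],[-235,112,-151],[-275,131,-151],[-315,150,-151],[-355,170,-151],[-395,189,-151],[-419,200,-151],[-419,200,-151],[-419,200,-151],[-419,200,-151],[-419,200,-151],[-419,200,-151],[-419,200,-151]], "angular": [[0,0,0],[0,0,0],[0,0,-0.14],[0,0,-0.28],[0,0,-0.42],[0,0,-0.56],[0,0,-0.7],[0,0,-0.84],[0,0,-0.98],[0,0,-1.12],[0,0,-1.26],[0,0,-1.4],[0,0,-1.54],[0,0,-1.68],[0,0,-1.82],[0,0,-1.952],[0,0,-1.952],[0,0,-1.952],[0,0,-1.952],[0,0,-1.952]]}}

```text
clock: 31.1
tcp_pos: [526.2, 114.2, 152.9]
ee_rot: [-3.135, -0.21, -0.0]
contact_force: [-0.3, -0.4, -3.4]
finger_gap: 54.5
```

Run:
```python
from h import *
p,r,o=tool();print(p,o['finger_gap'],o['contact_force'])
shot("wrist","w15")
print(rel((527,113.9,82),down(np.radians(7.8))))
```

```text
[526.19612472 114.15529467 152.93363196] 54.54281657097969 [-0.28392135 -0.35096776 -3.40387111]
(array([ 0.8,  0.4, 70.9]), array([-0.    , -0.    , -0.0019]))
```

View pics/w15.png

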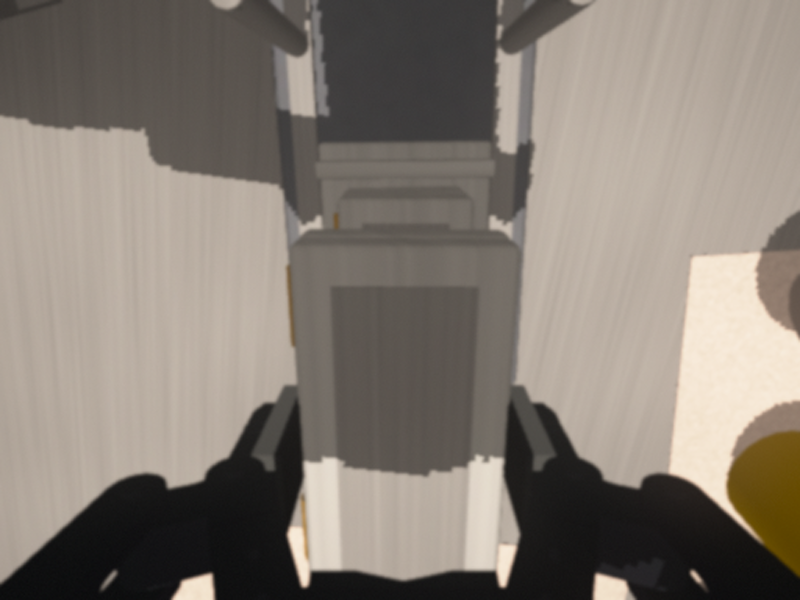

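>>> {"op": "play_rows", "data": {"claw": [1,1,1,1,1,1,1,1], "offset": [[0,0,30],[0,0,50],[0,0,62],[0,0,67],[0,0,70],[0,0,71],[0,0,72],[0,0,72]], "angular": [[0,0,0],[0,0,0],[0,0,0],[0,0,0],[0,0,0],[0,0,0],[0,0,0],[0,0,0]]}}

```text
clock: 31.95
tcp_pos: [526.6, 114.5, 82.2]
ee_rot: [-3.134, -0.213, -0.002]
contact_force: [-2.7, -1.1, 3.7]
finger_gap: 54.3
```

>>> {"op": "play_rows", "data": {"claw": [0,0,0,0,0,0,0], "offset": [[0,0,0],[0,0,0],[0,0,0],[0,0,0],[0,0,-30],[0,0,-70],[0,0,-75]], "angular": [[0,0,0],[0,0,0],[0,0,0],[0,0,0],[0,0,0],[0,0,0],[0,0,0]]}}

```text
clock: 32.65
tcp_pos: [528.8, 115.0, 159.8]
ee_rot: [-3.133, -0.214, -0.011]
contact_force: [-0.3, 1.0, 0.4]
finger_gap: 85.6
```

Run:
```python
from h import *
p,r,o=tool();print(p,o['finger_gap'],o['contact_force'])
shot("wrist","w16")
print(rel((468,-361,110),down(-np.pi/2+.136)))
```

```text
[528.83818731 114.99843125 159.80735101] 85.64432794171731 [-0.28905978  0.99669731  0.44062069]
(array([-124.5,  463.3,   48. ]), array([-0.0049, -0.0043,  1.5708]))
```

View pics/w16.png

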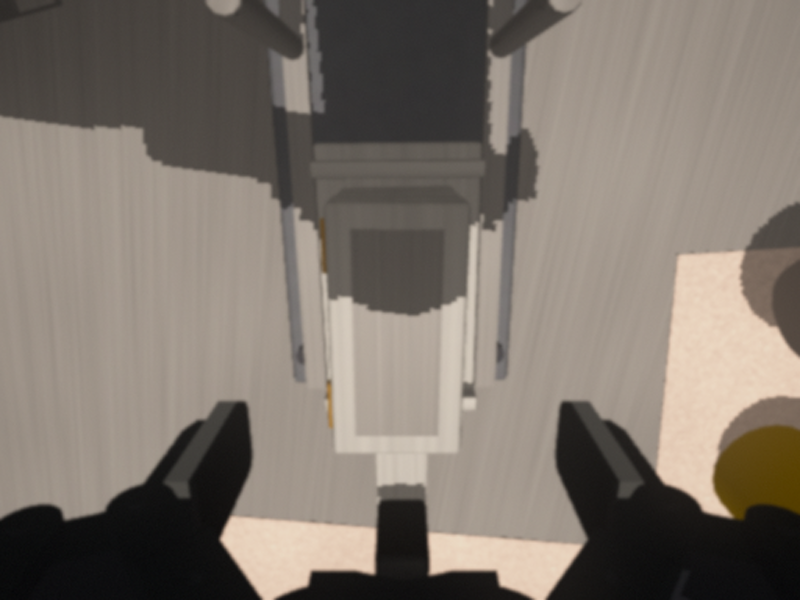

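>>> {"op": "play_rows", "data": {"claw": [0,0,0,0,0,0,0,0,0,0,0,0,0,0,0,0,0,0], "offset": [[-11,40,0],[-22,80,0],[-33,120,0],[-44,160,0],[-55,200,0],[-66,240,0],[-77,280,0],[-88,320,10],[-99,360,20],[-110,400,30],[-120,440,40],[-124,465,48],[-124,465,48],[-124,465,48],[-124,465,48],[-124,465,48],[-124,465,48],[-124,465,48]], "angular": [[0,0,0.15],[0,0,0.3],[0,0,0.45],[0,0,0.6],[0,0,0.75],[0,0,0.9],[0,0,1.05],[0,0,1.2],[0,0,1.35],[0,0,1.5],[0,0,1.57],[0,0,1.57],[0,0,1.57],[0,0,1.57],[0,0,1.57],[0,0,1.57],[0,0,1.57],[0,0,1.57]]}}

```text
clock: 34.5
tcp_pos: [466.7, -362.5, 108.2]
ee_rot: [-2.369, 2.063, -0.001]
contact_force: [0.5, 0.0, -1.0]
finger_gap: 85.7
```

Run:
```python
from h import *
p,r,o=tool();print(p,r.as_matrix()[:,0])
shot("wrist","w17")
```

```text
[ 466.66098923 -362.51464379  108.16286044] [ 1.37406301e-01 -9.90514721e-01  3.10491115e-04]
```

View pics/w17.png

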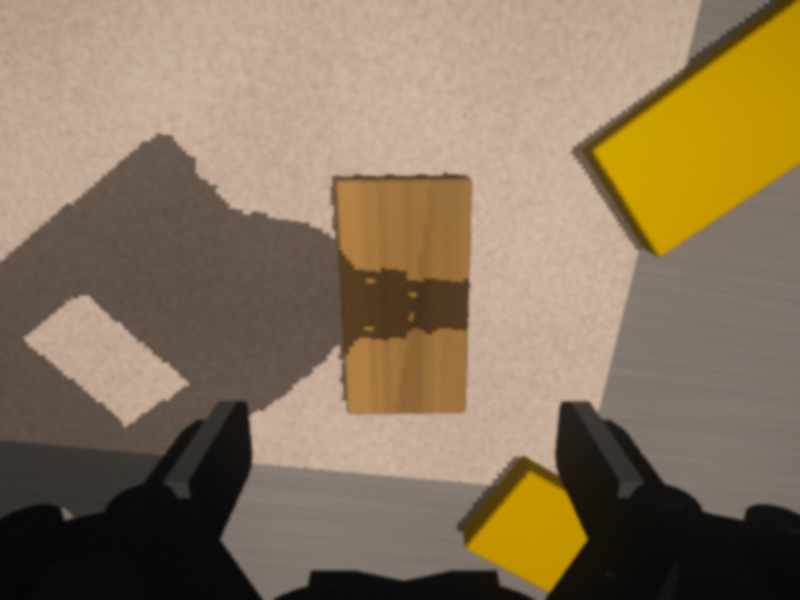

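The wooden board fills (336–470, 178–412). The yellow decoys, at (700,120) and (525,525), aren't the board.

Run:
```python
from h import *
c=calibration("wrist")
q=quad(c,[(337,179),(470,178),(465,412),(346,413)],16); print(q)
print(rel((q[0][0]+1,q[0][1],1),None))
```

```text
(array([ 467.9, -362.5]), 'L', np.float64(114.3), 'W', np.float64(58.4), 'yaw', np.float64(0.145))
(array([  0.2,  -2.2, 107.1]), array([0., 0., 0.]))
```

>>> {"op": "play_rows", "data": {"claw": [0,0,0,0,0,1,1,1,1,1,1,1], "offset": [[0,-2,45],[0,-2,90],[0,-2,107],[0,-2,107],[0,-2,107],[0,-2,107],[0,-2,107],[0,-2,107],[0,-2,107],[0,-2,107],[0,-2,107],[0,-2,107]], "angular": [[0,0,0],[0,0,0],[0,0,0],[0,0,0],[0,0,0],[0,0,0],[0,0,0],[0,0,0],[0,0,0],[0,0,0],[0,0,0],[0,0,0]]}}

```text
clock: 35.75
tcp_pos: [469.5, -363.8, 3.1]
ee_rot: [-2.368, 2.064, -0.005]
contact_force: [-0.9, 0.8, 7.2]
finger_gap: 58.2
```

Run:
```python
from h import *
p,r,o=tool();print(p,o['finger_gap'],o['contact_force'])
print(rel((527,114,180),down(np.radians(7.8))))
```

```text
[ 469.46079214 -363.77744368    3.14624314] 58.17366421148146 [-0.89734126  0.79032419  7.24181806]
(array([-465. , -122.6, -177.7]), array([ 2.00e-04, -3.80e-03, -1.57e+00]))
```

>>> {"op": "play_rows", "data": {"claw": [1,1,1,1,1,1,1,1,1,1,1,1,1,1,1,1,1,1,1,1], "offset": [[0,0,-35],[0,0,-80],[0,0,-120],[-35,-9,-155],[-75,-20,-177],[-115,-30,-177],[-155,-41,-177],[-195,-51,-177],[-235,-62,-177],[-275,-72,-177],[-315,-83,-177],[-355,-94,-177],[-395,-104,-177],[-435,-115,-177],[-465,-123,-177],[-465,-123,-177],[-465,-123,-177],[-465,-123,-177],[-465,-123,-177],[-465,-123,-177]], "angular": [[0,0,0],[0,0,0],[0,0,-0.14],[0,0,-0.28],[0,0,-0.42],[0,0,-0.56],[0,0,-0.7],[0,0,-0.84],[0,0,-0.98],[0,0,-1.12],[0,0,-1.26],[0,0,-1.4],[0,0,-1.54],[0,0,-1.57],[0,0,-1.57],[0,0,-1.57],[0,0,-1.57],[0,0,-1.57],[0,0,-1.57],[0,0,-1.57]]}}

```text
clock: 37.75
tcp_pos: [526.8, 113.6, 178.0]
ee_rot: [3.134, 0.211, 0.0]
contact_force: [0.5, -0.3, -0.7]
finger_gap: 57.9
```

Run:
```python
from h import *
p,r,o=tool();print(p,o['finger_gap'],o['contact_force'])
shot("wrist","w18")
print(rel((527,114,105),down(np.radians(7.8))))
```

```text
[526.75192609 113.60070188 177.98181156] 57.91509933278114 [ 0.47388867 -0.32296337 -0.7219942 ]
(array([ 0.3, -0.3, 72.9]), array([ 0.0001,  0.    , -0.0016]))
```

View pics/w18.png

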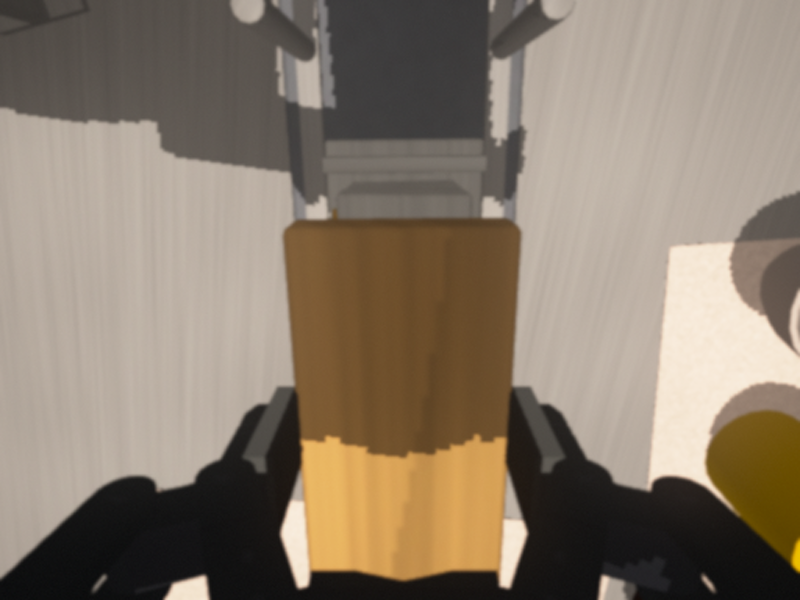

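>>> {"op": "play_rows", "data": {"claw": [1,1,1,1,1,1,1,1], "offset": [[0,0,30],[0,0,50],[0,0,62],[0,0,68],[0,0,71],[0,0,72],[0,0,73],[0,0,73]], "angular": [[0,0,0],[0,0,0],[0,0,0],[0,0,0],[0,0,0],[0,0,0],[0,0,0],[0,0,0]]}}

```text
clock: 38.6
tcp_pos: [527.1, 114.7, 105.4]
ee_rot: [-3.134, -0.214, -0.002]
contact_force: [0.1, -0.9, -1.5]
finger_gap: 57.8
```

>>> {"op": "play_rows", "data": {"claw": [1,1,1], "offset": [[0,0,1],[0,0,1],[0,0,1]], "angular": [[0,0,0],[0,0,0],[0,0,0]]}}

```text
clock: 38.9
tcp_pos: [527.3, 114.7, 104.8]
ee_rot: [-3.134, -0.213, -0.002]
contact_force: [-1.5, -0.4, 6.1]
finger_gap: 58.4
```

>>> {"op": "play_rows", "data": {"claw": [0,0,0,0,0,0,0], "offset": [[0,0,0],[0,0,0],[0,0,0],[0,0,0],[0,0,-30],[0,0,-70],[0,0,-75]], "angular": [[0,0,0],[0,0,0],[0,0,0],[0,0,0],[0,0,0],[0,0,0],[0,0,0]]}}

```text
clock: 39.6
tcp_pos: [529.4, 115.2, 182.9]
ee_rot: [-3.133, -0.213, -0.011]
contact_force: [-0.5, 0.5, 0.9]
finger_gap: 85.6
```

Run:
```python
from h import *
p,r,o=tool();print(p,o['finger_gap'],o['contact_force'])
shot("wrist","w19")
```

```text
[529.40854582 115.1579614  182.88283264] 85.570855400043 [-0.51568636  0.48206057  0.85700415]
```

View pics/w19.png

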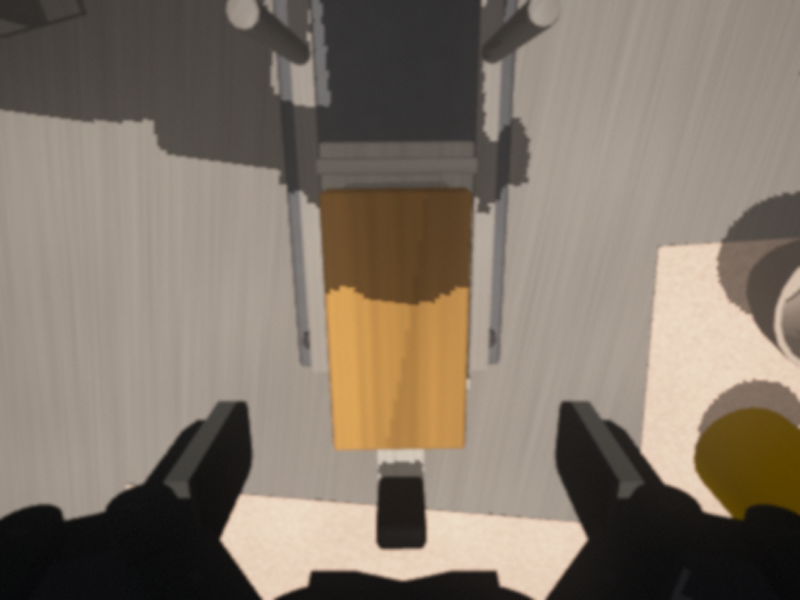

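Run:
```python
from h import *
c=calibration("wrist"); p,r,o=tool()
print("board",quad(c,[(322,192),(471,192),(465,448),(334,448)],118))
s=.64
a=toplane(c,np.array([(242,12),(545,12)])*s,125)[:,:2]; print("pillars",a.round(1),a.mean(0).round(1),np.linalg.norm(a[0]-a[1]))
ax=np.array([-.1363,.9907]); print("axis pt est from pillars",a.mean(0)+35*ax)
pt=toplane(c,np.array([(378,547),(424,547),(424,485),(378,485)])*s,76)[:,:2];print("post",pt.round(1),pt.mean(0).round(1))
st=toplane(c,np.array([(319,172),(476,172)])*s,42)[:,:2]; print("stop inner",st.round(1),"centre",(st.mean(0)-59*ax).round(1))
rl=toplane(c,np.array([(275,60),(303,365)])*s,20)[:,:2]; d=rl[0]-rl[1];print("railL",np.degrees(np.arctan2(d[1],d[0])))
rl=toplane(c,np.array([(512,80),(497,362)])*s,20)[:,:2]; d=rl[0]-rl[1];print("railR",np.degrees(np.arctan2(d[1],d[0])))
```

```text
board (array([526.5, 114.9]), 'L', np.float64(113.4), 'W', np.float64(58.0), 'yaw', np.float64(1.713))
pillars [[459.5 223.8]
 [560.  237.5]] [509.7 230.7] 101.44791100388412
axis pt est from pillars [504.95612869 265.32651165]
post [[534.5 -36.5]
 [561.  -33. ]
 [554.7   9.2]
 [529.4   5.9]] [544.9 -13.6]
stop inner [[478.  167.1]
 [558.5 177.9]] centre [526.3 114.1]
railL 99.1107584098792
railR 98.05940438949544
```

Run:
```python
from h import *
print(rel((550.8,-64.2,45),down(np.radians(7.8))))
```

```text
(array([ -3.2, 180.6, 136.8]), array([-0.0003, -0.0058, -0.0002]))
```

>>> {"op": "play_rows", "data": {"claw": [1,1,1,1,1,1,1,1,1,1,1], "offset": [[0,40,0],[0,80,0],[-3,120,0],[-3,160,0],[-3,181,20],[-3,181,60],[-3,181,100],[-3,181,137],[-3,181,137],[-3,181,137],[-3,181,137]], "angular": [[0,-0.006,0],[0,-0.006,0],[0,-0.006,0],[0,-0.006,0],[0,-0.006,0],[0,-0.006,0],[0,-0.006,0],[0,-0.006,0],[0,-0.006,0],[0,-0.006,0],[0,-0.006,0]]}}

```text
clock: 40.75
tcp_pos: [549.4, -65.2, 43.3]
ee_rot: [3.133, 0.214, -0.006]
contact_force: [-0.7, -0.3, -0.0]
finger_gap: 0.3
```

Run:
```python
from h import *
p,r,o=tool();print(p,o['finger_gap'],o['contact_force'])
shot("wrist","w20")
ax=np.array([-.1363,.9907])
print(rel(np.r_[np.array([505,265.3])-165*ax,45],down(np.radians(7.8))))
```

```text
[549.43821937 -65.1889215   43.27840086] 0.27250137690327464 [-0.65280107 -0.25156243 -0.02855635]
(array([   0.6, -168.5,   -1.5]), array([ 0.0008,  0.003 , -0.    ]))
```

View pics/w20.png

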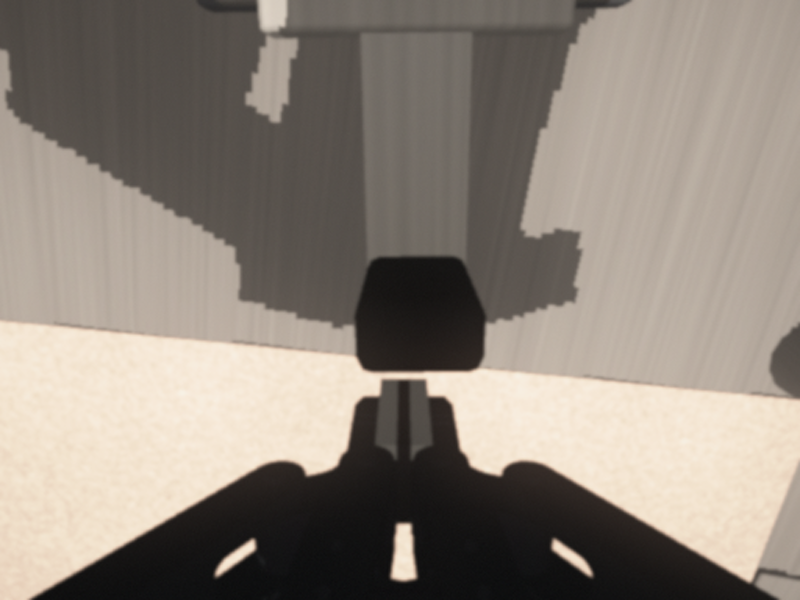

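>>> {"op": "play_rows", "data": {"claw": [1,1,1,1,1,1,1,1,1,1,1,1,1,1,1,1,1,1,1,1], "offset": [[3,-3,-2],[3,-6,-2],[3,-9,-2],[3,-12,-2],[3,-15,-2],[3,-18,-2],[3,-22,-2],[3,-27,-2],[3,-33,-2],[3,-40,-2],[3,-47,-2],[3,-54,-2],[3,-61,-2],[3,-68,-2],[3,-75,-2],[3,-82,-2],[3,-89,-2],[3,-95,-2],[3,-99,-2],[3,-100,-2]], "angular": [[0,0,0],[0,0,0],[0,0,0],[0,0,0],[0,0,0],[0,0,0],[0,0,0],[0,0,0],[0,0,0],[0,0,0],[0,0,0],[0,0,0],[0,0,0],[0,0,0],[0,0,0],[0,0,0],[0,0,0],[0,0,0],[0,0,0],[0,0,0]]}}

```text
clock: 42.8
tcp_pos: [537.8, 35.0, 43.8]
ee_rot: [3.134, 0.214, -0.009]
contact_force: [-0.4, -2.3, -1.4]
finger_gap: -0.1
```

Run:
```python
from h import *
p,r,o=tool();print(p,o['finger_gap'],o['contact_force'])
shot("wrist","w21")
```

```text
[537.77426458  34.96774712  43.77281655] -0.13304469583321252 [-0.38265348 -2.26477329 -1.44540339]
```

View pics/w21.png

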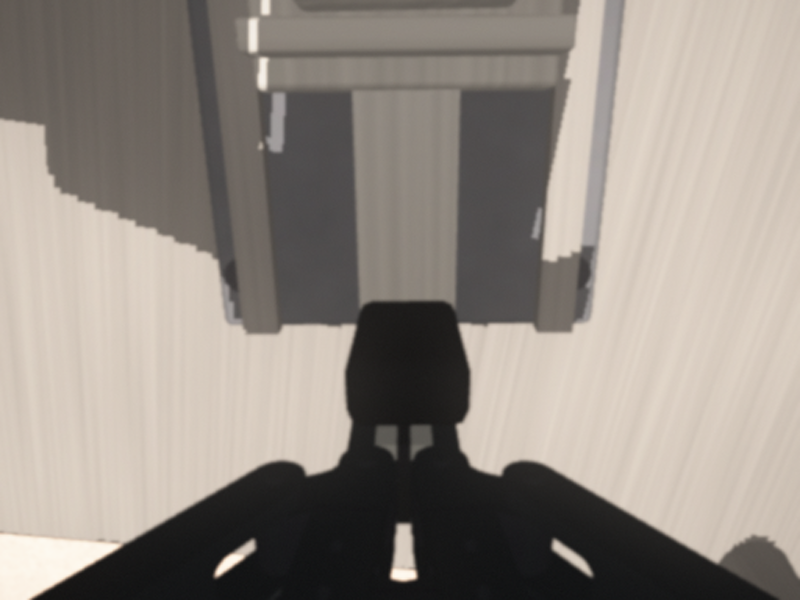

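>>> {"op": "play_rows", "data": {"claw": [1,1,1,1,1,1,1,1,1,1,1,1,1,1], "offset": [[0,-4,0],[0,-9,0],[0,-15,0],[0,-21,0],[0,-27,0],[0,-33,0],[0,-39,0],[0,-45,0],[0,-50,0],[0,-54,0],[0,-57,0],[0,-59,0],[0,-60,0],[0,-60,0]], "angular": [[0,0,0],[0,0,0],[0,0,0],[0,0,0],[0,0,0],[0,0,0],[0,0,0],[0,0,0],[0,0,0],[0,0,0],[0,0,0],[0,0,0],[0,0,0],[0,0,0]]}}

```text
clock: 44.25
tcp_pos: [529.7, 94.0, 43.8]
ee_rot: [3.134, 0.213, -0.009]
contact_force: [-0.7, -0.5, 0.3]
finger_gap: -0.4
```

>>> {"op": "play_rows", "data": {"claw": [1,1,1,1,1,1], "offset": [[0,-2,0],[0,-4,0],[0,-5,0],[0,-6,0],[0,-6,0],[0,-6,0]], "angular": [[0,0,0],[0,0,0],[0,0,0],[0,0,0],[0,0,0],[0,0,0]]}}

```text
clock: 44.85
tcp_pos: [528.8, 99.9, 43.8]
ee_rot: [3.134, 0.213, -0.009]
contact_force: [-0.3, -0.6, -0.4]
finger_gap: 0.2
```

>>> {"op": "play_rows", "data": {"claw": [1,1,1,1,1,1], "offset": [[0,-1,0],[0,-2,0],[0,-3,0],[0,-4,0],[0,-4,0],[0,-4,0]], "angular": [[0,0,0],[0,0,0],[0,0,0],[0,0,0],[0,0,0],[0,0,0]]}}

```text
clock: 45.45
tcp_pos: [528.5, 102.8, 43.9]
ee_rot: [3.133, 0.214, -0.009]
contact_force: [1.1, -8.6, 0.5]
finger_gap: 0.2
```

Run:
```python
from h import *
p,r,o=tool();print(p,o['finger_gap'],o['contact_force'])
shot("wrist","w22");shot("scene","s22",(260,170,460,280))
```

```text
[528.45973446 102.81395817  43.86158138] 0.16230414513114325 [ 1.08068993 -8.60646334  0.48001166]
```

View pics/w22.png

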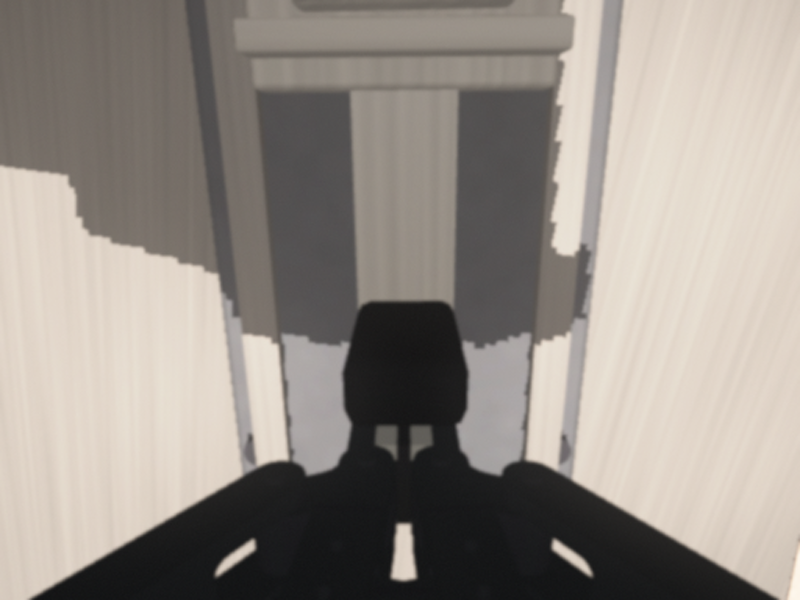

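View pics/s22.png

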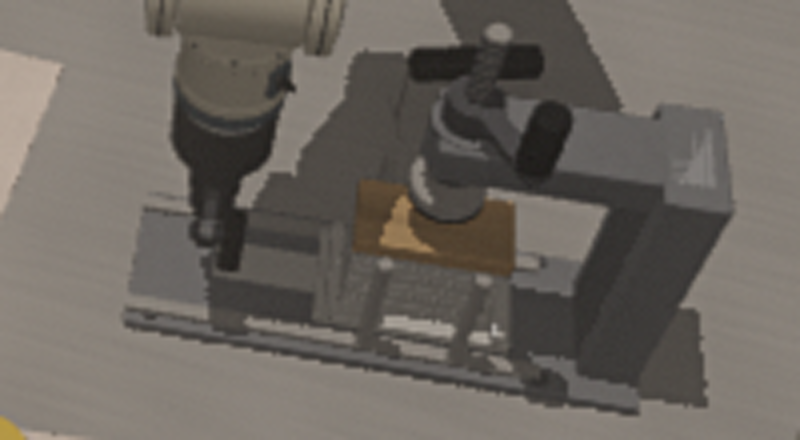

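>>> {"op": "play_rows", "data": {"claw": [1,1,1], "offset": [[0,-1,0],[0,-1.5,0],[0,-1.5,0]], "angular": [[0,0,0],[0,0,0],[0,0,0]]}}

```text
clock: 45.85
tcp_pos: [528.4, 102.9, 43.9]
ee_rot: [3.131, 0.215, -0.009]
contact_force: [3.6, -19.1, 1.5]
finger_gap: -0.2
```

>>> {"op": "play_rows", "data": {"claw": [1,1,1,1,1,1,1,1,1,1,1,1,1,1,1,1,1,1,1,1], "offset": [[0,10,0],[0,30,0],[0,60,0],[0,60,-40],[0,60,-90],[0,60,-140],[0,60,-190],[0,60,-240],[0,60,-290],[0,60,-340],[0,60,-390],[0,40,-436],[0,0,-436],[0,-50,-436],[0,-100,-436],[0,-105,-436],[0,-105,-436],[0,-105,-436],[0,-105,-436],[0,-105,-436]], "angular": [[0,0,0],[0,0,0],[0,0,0],[0,0,0],[0,0,0],[0,0,0],[0,0,0],[0,0,0],[0,0,0],[0,0,0],[0,0,0],[0,0,0],[0,0,0],[0,0,0],[0,0,0],[0,0,0],[0,0,0],[0,0,0],[0,0,0],[0,0,0]]}}

```text
clock: 47.85
tcp_pos: [516.7, 208.4, 479.8]
ee_rot: [3.134, 0.211, -0.009]
contact_force: [1.1, 0.7, 0.7]
finger_gap: -0.1
```

Run:
```python
from h import *
p,r,o=tool();print(p,o['qpos'],o['contact_force'])
shot("wrist","w23")
```

```text
[516.67045306 208.4081571  479.84428414] [3.61331942e-01 1.35247932e-01 1.46038660e+00 1.31912610e-03
 1.55183153e+00 2.27132335e-01] [1.09141918 0.7121157  0.73732352]
```

View pics/w23.png

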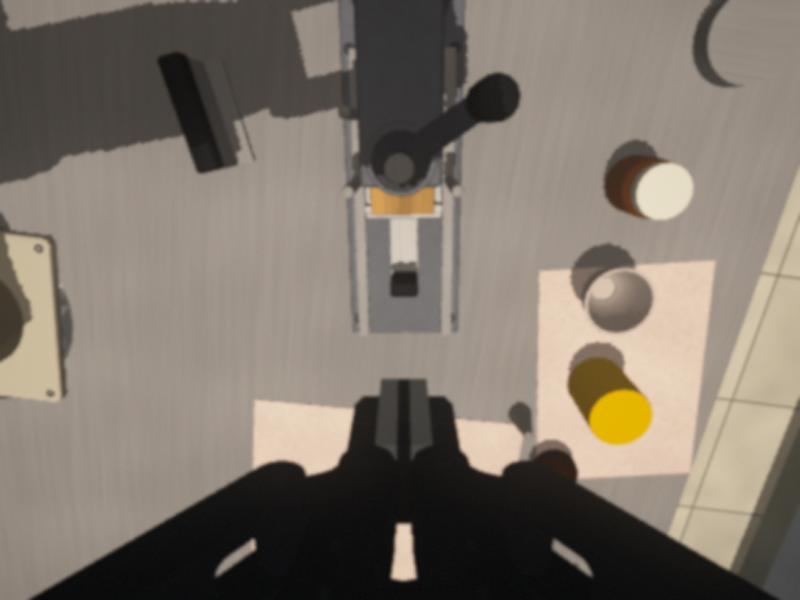

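Run:
```python
from h import *
import cv2
im=cv2.imread("pics/w23_raw.png")[30:150,200:360]; cv2.imwrite("pics/w23c.png",cv2.resize(im,None,fx=5,fy=5,interpolation=cv2.INTER_CUBIC))
c=calibration("wrist")
k=toplane(c,np.array([(497,97)])*.64,314)[0]; print("knob",k)
for z in (328,320,310): print("spindle",z,toplane(c,np.array([(400,166)])*.64,z)[0])
for z in(260,280): print("hub",z,toplane(c,np.array([(401,157)])*.64,z)[0])
print("dist",np.linalg.norm(k[:2]-[505,265.3]))
```

```text
knob [552.80516903 310.08970967 314.        ]
spindle 328 [505.48923122 268.1014315  328.        ]
spindle 320 [505.46150731 267.54597569 320.        ]
spindle 310 [505.42685241 266.85165594 310.        ]
hub 260 [505.1568945  269.18120953 260.        ]
hub 280 [505.23154489 270.24940527 280.        ]
dist 65.50917705119338
```

View pics/w23c.png

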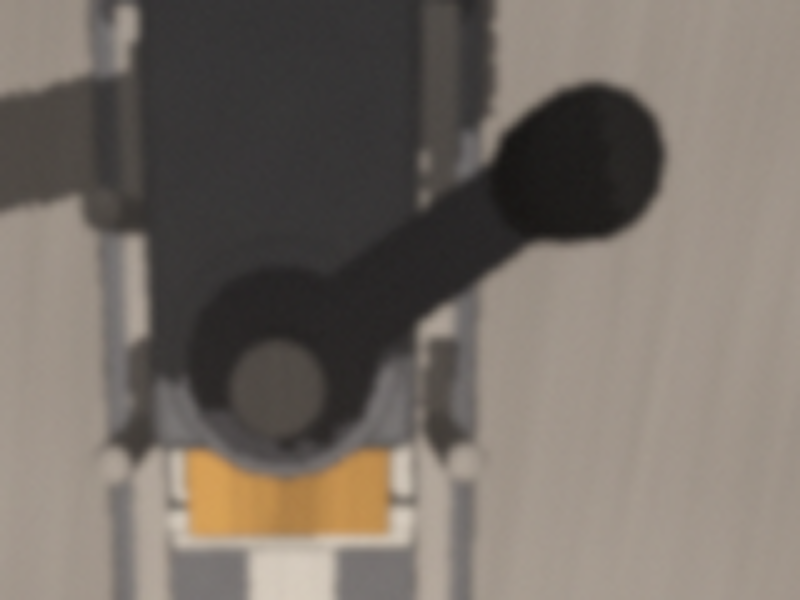

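Run:
```python
from h import *
print(rel((553,310.3,380),down(np.radians(7.8))))
```

```text
(array([ 50.2, -96. ,  99.6]), array([-0.    ,  0.0059, -0.0019]))
```

>>> {"op": "play_rows", "data": {"claw": [0.45,0.45,0.45,0.45,0.45,0.45,0.45,0.45,0.45], "offset": [[20,-40,0],[40,-80,0],[50,-96,40],[50,-96,80],[50,-96,100],[50,-96,100],[50,-96,100],[50,-96,100],[50,-96,100]], "angular": [[0,0.006,0],[0,0.006,0],[0,0.006,0],[0,0.006,0],[0,0.006,0],[0,0.006,0],[0,0.006,0],[0,0.006,0],[0,0.006,0]]}}

```text
clock: 48.8
tcp_pos: [553.1, 311.5, 381.6]
ee_rot: [-3.133, -0.213, -0.005]
contact_force: [0.3, -0.1, -1.1]
finger_gap: 47.0
```

Run:
```python
from h import *
p,r,o=tool();print(p,o['finger_gap'],o['contact_force'])
shot("wrist","w24")
print(rel((553,310.3,274),down(np.radians(7.8))))
```

```text
[553.12420231 311.45078474 381.61477844] 46.959279371872135 [ 0.27243821 -0.10836818 -1.07776182]
(array([ -0.4,   1.3, 107.3]), array([-0.001 , -0.0027, -0.0005]))
```

View pics/w24.png

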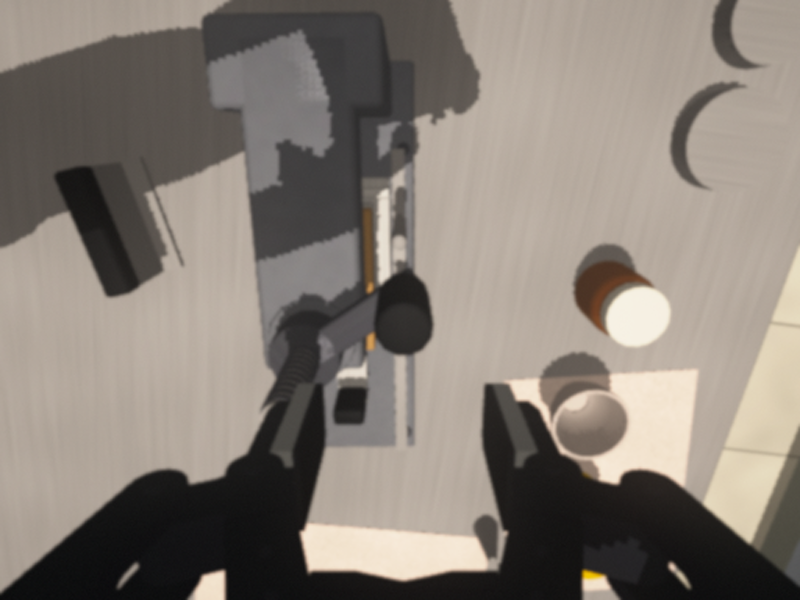

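Run:
```python
from h import *
c=calibration("wrist");p,r,o=tool()
k=toplane(c,np.array([(404,328)])*.64,314)[0]; print("knob",k, r.inv().apply(k-p))
```

```text
knob [552.92788768 311.37541835 314.        ] [-0.2086957   0.14574213 67.30101873]
```

Aligned over the knob, so I'll lower and grip.

>>> {"op": "play_rows", "data": {"claw": [0.45,0.45,0.45,0.45,0.45,1,1,1,1,1,1], "offset": [[0,0,40],[0,0,80],[0,0,100],[0,0,107],[0,0,107],[0,0,107],[0,0,107],[0,0,107],[0,0,107],[0,0,107],[0,0,107]], "angular": [[0,0,0],[0,0,0],[0,0,0],[0,0,0],[0,0,0],[0,0,0],[0,0,0],[0,0,0],[0,0,0],[0,0,0],[0,0,0]]}}

```text
clock: 49.95
tcp_pos: [553.3, 311.9, 274.6]
ee_rot: [-3.133, -0.213, -0.005]
contact_force: [-0.6, -0.1, 6.6]
finger_gap: 24.5
```

Run:
```python
from h import *
p,r,o=tool();print(p,o['finger_gap'],o['contact_force'])
A=np.array([505.3,267.5]);v=p[:2]-A;print(np.linalg.norm(v),np.degrees(np.arctan2(v[1],v[0])))
```

```text
[553.28084375 311.93698102 274.60349535] 24.540825376521045 [-0.5908154  -0.1151866   6.57587724]
65.39729848288286 42.80400649524694
```

```bash
cat >> h.py <<'E'
def arc(A,rad,a0,a1,n,hold=1):
    """clockwise arc offsets in tool axes, relative to current pose; degrees"""
    p,r,o=tool(); out=[]
    s=A+rad*np.array([np.cos(np.radians(a0)),np.sin(np.radians(a0))])
    for a in list(np.linspace(a0,a1,n+1)[1:])+[a1]*hold:
        q=A+rad*np.array([np.cos(np.radians(a)),np.sin(np.radians(a))])
        d=r.inv().apply(np.r_[q-s,0]); out.append([round(float(d[0]),1),round(float(d[1]),1),0])
    print(out)
E
python3 - <<'E'
from h import *
arc(np.array([505.3,267.5]),65,42.8,-47.2,10,2)
E
```

```text
[[5.2, 8.8, 0], [8.9, 18.3, 0], [11.1, 28.2, 0], [11.7, 38.4, 0], [10.8, 48.6, 0], [8.2, 58.4, 0], [4.2, 67.8, 0], [-1.3, 76.4, 0], [-8.1, 84.0, 0], [-16.0, 90.5, 0], [-16.0, 90.5, 0], [-16.0, 90.5, 0]]
```

>>> {"op": "play_rows", "data": {"claw": [1,1,1,1,1,1,1,1,1,1,1,1], "offset": [[5.2,8.8,0],[8.9,18.3,0],[11.1,28.2,0],[11.7,38.4,0],[10.8,48.6,0],[8.2,58.4,0],[4.2,67.8,0],[-1.3,76.4,0],[-8.1,84.0,0],[-16.0,90.5,0],[-16.0,90.5,0],[-16.0,90.5,0]], "angular": [[0,0,0],[0,0,0],[0,0,0],[0,0,0],[0,0,0],[0,0,0],[0,0,0],[0,0,0],[0,0,0],[0,0,0],[0,0,0],[0,0,0]]}}

```text
clock: 51.15
tcp_pos: [548.8, 219.8, 274.5]
ee_rot: [-3.133, -0.213, -0.002]
contact_force: [-4.5, -0.9, 9.5]
finger_gap: 25.0
```

Run:
```python
from h import *
p,r,o=tool();print(p,o['finger_gap'],o['contact_force'])
A=np.array([505.3,267.5]);v=p[:2]-A;print(np.linalg.norm(v),np.degrees(np.arctan2(v[1],v[0])))
shot("wrist","w25")
arc(A,65,-47.2,-47.2-216,18,2)
```

```text
[548.76664217 219.84688367 274.54370814] 24.98289004180386 [-4.50830824 -0.91524276  9.47395331]
64.49936804041332 -47.63059008637403
[[-11.9, 6.6, 0], [-24.9, 10.6, 0], [-38.4, 11.8, 0], [-51.9, 10.1, 0], [-64.8, 5.7, 0], [-76.4, -1.3, 0], [-86.3, -10.6, 0], [-94.1, -21.7, 0], [-99.5, -34.2, 0], [-102.0, -47.6, 0], [-101.8, -61.1, 0], [-98.8, -74.4, 0], [-93.0, -86.7, 0], [-84.8, -97.6, 0], [-74.6, -106.5, 0], [-62.7, -113.1, 0], [-49.7, -117.0, 0], [-36.2, -118.2, 0], [-36.2, -118.2, 0], [-36.2, -118.2, 0]]
```

View pics/w25.png

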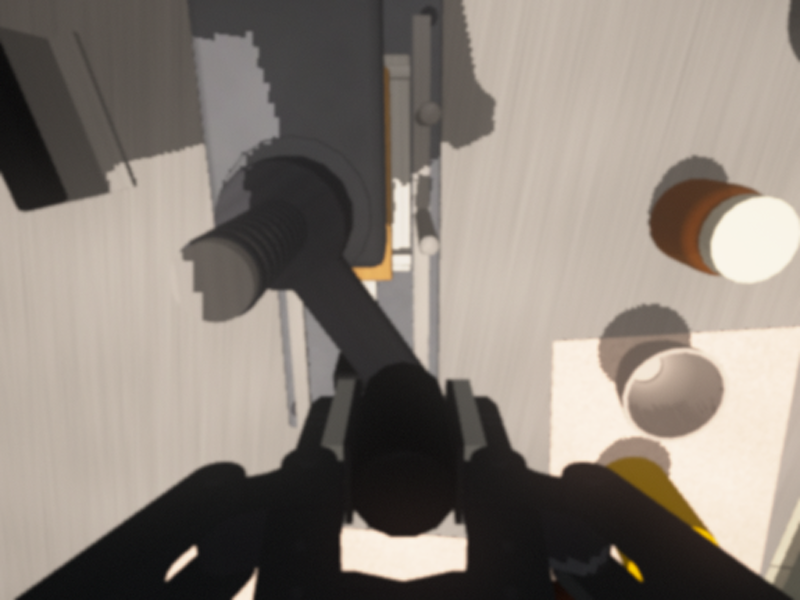

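Run:
```python
from h import *
c=calibration("wrist")
for z in (300,310,315,320,325,330):
    print(z,toplane(c,np.array([(221,278)])*.64,z)[0].round(1),toplane(c,np.array([(225,275)])*.64,z)[0].round(1))
```

```text
300 [500.7 261.6 300. ] [501.6 262.4 300. ]
310 [503.8 264.8 310. ] [504.6 265.6 310. ]
315 [505.4 266.5 315. ] [506.2 267.2 315. ]
320 [507.  268.1 320. ] [507.7 268.8 320. ]
325 [508.6 269.7 325. ] [509.2 270.4 325. ]
330 [510.1 271.3 330. ] [510.8 272.  330. ]
```

>>> {"op": "play_rows", "data": {"claw": [1,1,1,1,1,1,1,1,1,1,1,1,1,1,1,1,1,1,1,1], "offset": [[-11.9,6.6,0],[-24.9,10.6,0],[-38.4,11.8,0],[-51.9,10.1,0],[-64.8,5.7,0],[-76.4,-1.3,0],[-86.3,-10.6,0],[-94.1,-21.7,0],[-99.5,-34.2,0],[-102.0,-47.6,0],[-101.8,-61.1,0],[-98.8,-74.4,0],[-93.0,-86.7,0],[-84.8,-97.6,0],[-74.6,-106.5,0],[-62.7,-113.1,0],[-49.7,-117.0,0],[-36.2,-118.2,0],[-36.2,-118.2,0],[-36.2,-118.2,0]], "angular": [[0,0,0],[0,0,0],[0,0,0],[0,0,0],[0,0,0],[0,0,0],[0,0,0],[0,0,0],[0,0,0],[0,0,0],[0,0,0],[0,0,0],[0,0,0],[0,0,0],[0,0,0],[0,0,0],[0,0,0],[0,0,0],[0,0,0],[0,0,0]]}}

```text
clock: 53.2
tcp_pos: [498.9, 332.8, 274.6]
ee_rot: [-3.132, -0.213, -0.008]
contact_force: [4.3, 2.0, 6.3]
finger_gap: 24.9
```

Run:
```python
from h import *
p,r,o=tool();print(p,o['finger_gap'],o['contact_force'],o['qpos'])
A=np.array([505.3,267.5]);v=p[:2]-A;print(np.linalg.norm(v),np.degrees(np.arctan2(v[1],v[0])))
shot("wrist","w26");shot("scene","s26",(330,170,450,260))
arc(A,65,96.8,42.8,6,2)
```

```text
[498.87543383 332.84509807 274.62779658] 24.866940120793064 [4.26094122 1.96358783 6.31993609] [ 5.68602854e-01  3.37382993e-01  1.65255024e+00 -1.78035534e-04
  1.14561955e+00  4.32713788e-01]
65.66016213790724 95.61513118548784
[[10.2, 1.0, 0], [20.0, 3.5, 0], [29.4, 7.6, 0], [38.0, 13.1, 0], [45.6, 19.8, 0], [52.1, 27.7, 0], [52.1, 27.7, 0], [52.1, 27.7, 0]]
```

View pics/s26.png

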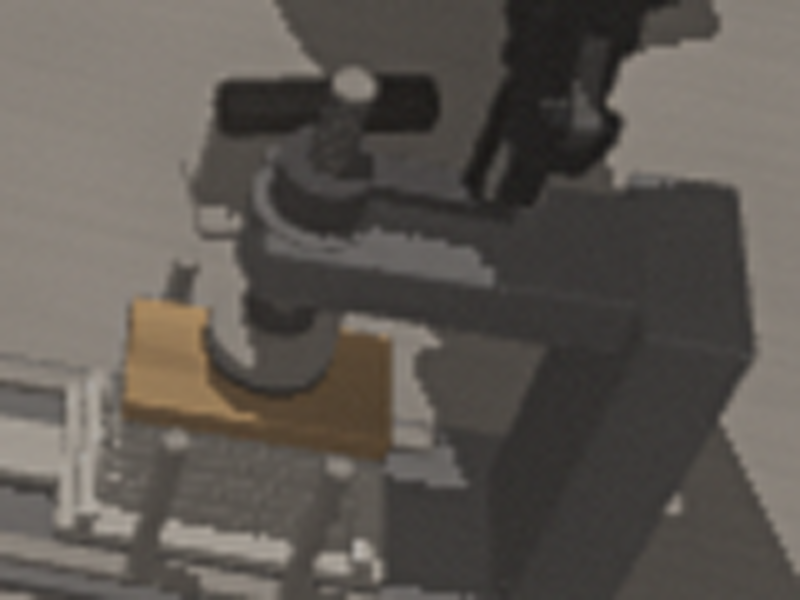

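View pics/w26.png

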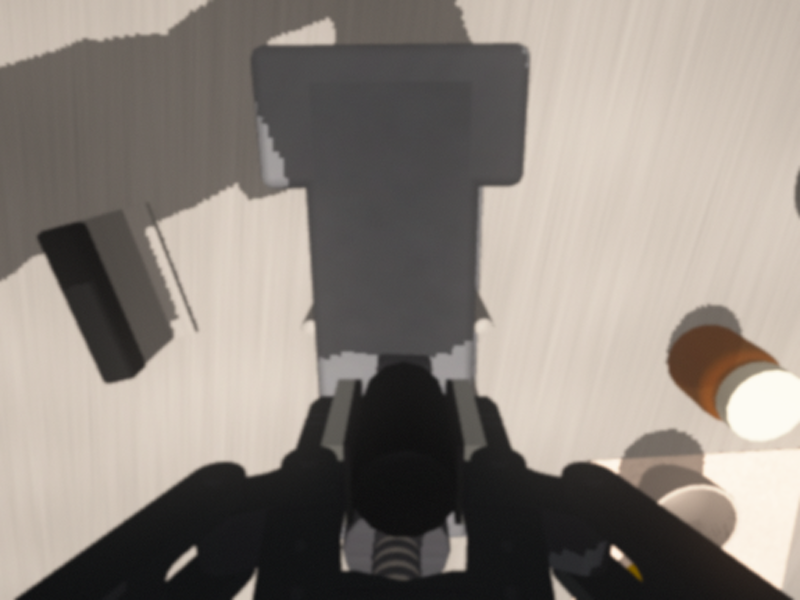

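Run:
```python
from h import *
c=calibration("scene")
A=np.array([505.3,267.5]); ax=np.array([-.1363,.9907]); ay=np.array([-.9907,-.1363])
cr=lambda P:((proj(c,P)-[330,170])*6.667).round(0)
B=[np.r_[A+sx*58*ax+sy*30*ay,118] for sx,sy in[(-1,1),(-1,-1),(1,-1),(1,1)]]
print("board top",cr(B).tolist())
print("board bot",cr(np.array(B)-[0,0,16]).tolist())
t=np.linspace(0,2*np.pi,90)
for h in (142,138,134,130,126,122,118):
    C=cr(np.c_[A[0]+28*np.cos(t),A[1]+28*np.sin(t),0*t+h]); print(h,"lowest",C[C[:,1].argmax()],"left",C[C[:,0].argmin()],"right",C[C[:,0].argmax()])
for z in (290,295,300,305,310,315): print("spindle top",z,cr(np.r_[A,z]))
print("pillar tops",cr([np.r_[A+sx*35*ax+sy*51*ay,125] for sx,sy in[(-1,-1),(1,-1)]]))
```

```text
board top [[137.0, 290.0], [127.0, 395.0], [396.0, 441.0], [397.0, 333.0]]
board bot [[131.0, 311.0], [122.0, 416.0], [387.0, 461.0], [389.0, 353.0]]
142 lowest [282. 384.] left [210. 319.] right [339. 350.]
138 lowest [275. 389.] left [208. 324.] right [337. 352.]
134 lowest [273. 394.] left [206. 333.] right [335. 357.]
130 lowest [276. 400.] left [205. 335.] right [333. 363.]
126 lowest [269. 405.] left [203. 340.] right [331. 368.]
122 lowest [268. 410.] left [201. 349.] right [329. 373.]
118 lowest [266. 415.] left [200. 351.] right [327. 379.]
spindle top 290 [[350. 110.]]
spindle top 295 [[353. 101.]]
spindle top 300 [[356.  93.]]
spindle top 305 [[359.  84.]]
spindle top 310 [[362.  76.]]
spindle top 315 [[365.  67.]]
pillar tops [[180. 434.]
 [345. 462.]]
```

>>> {"op": "play_rows", "data": {"claw": [0.45,0.45,0.45,0.45,0.45,0.45,0.45,1,1,1,1,1,1,1,1,1], "offset": [[0,0,0],[0,0,0],[0,0,0],[0,0,-20],[0,0,-60],[0,0,-100],[0,0,-110],[-1,30,-110],[-2,66,-110],[-2,66,-110],[-2,66,-110],[-2,66,-80],[-2,66,-60],[-2,66,-45],[-2,66,-40],[-2,66,-40]], "angular": [[0,0,0],[0,0,0],[0,0,0],[0,0,0],[0,0,0],[0,0,0],[0,0,0],[0,0,0],[0,0,0],[0,0,0],[0,0,0],[0,0,0],[0,0,0],[0,0,0],[0,0,0],[0,0,0]]}}

```text
clock: 54.9
tcp_pos: [503.4, 266.6, 311.6]
ee_rot: [3.134, 0.215, -0.003]
contact_force: [0.5, 0.3, 0.2]
finger_gap: -0.0
```

Run:
```python
from h import *
p,r,o=tool();print(p,o['finger_gap'],o['contact_force'])
shot("wrist","w27")
```

```text
[503.36425265 266.61944904 311.61271307] -0.00731139694378369 [0.54179317 0.27556888 0.21402424]
```

View pics/w27.png

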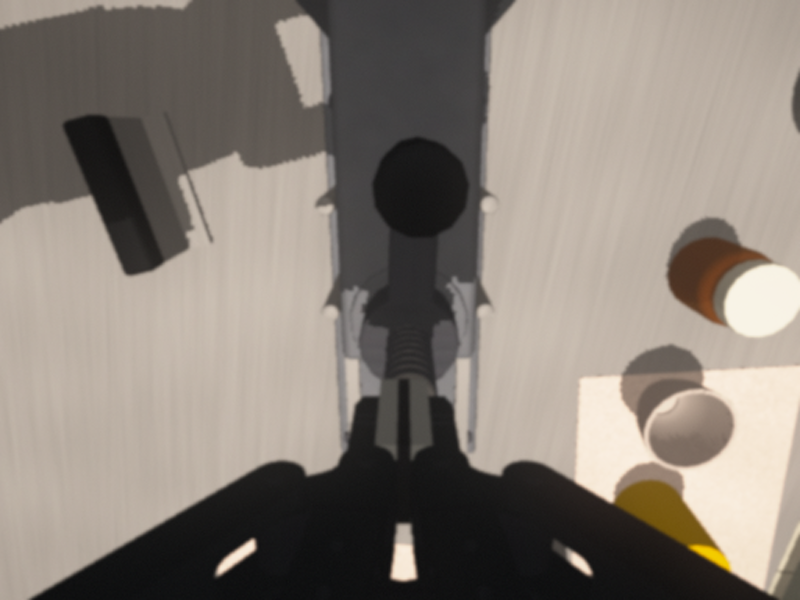

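>>> {"op": "play_rows", "data": {"claw": [1,1,1], "offset": [[1,0,1.5],[1,0,3],[1,0,3]], "angular": [[0,0,0],[0,0,0],[0,0,0]]}}

```text
clock: 55.25
tcp_pos: [505.0, 266.3, 309.8]
ee_rot: [-3.134, -0.213, -0.001]
contact_force: [0.3, 0.3, -0.3]
finger_gap: -0.3
```

>>> {"op": "play_rows", "data": {"claw": [1,1,1], "offset": [[0,0,1],[0,0,2],[0,0,2]], "angular": [[0,0,0],[0,0,0],[0,0,0]]}}

```text
clock: 55.55
tcp_pos: [505.0, 266.3, 308.0]
ee_rot: [-3.134, -0.213, -0.001]
contact_force: [-0.5, 0.0, 2.4]
finger_gap: 0.0
```

>>> {"op": "play_rows", "data": {"claw": [1,1,1], "offset": [[0,0,1],[0,0,2],[0,0,2]], "angular": [[0,0,0],[0,0,0],[0,0,0]]}}

```text
clock: 55.85
tcp_pos: [505.1, 266.3, 307.8]
ee_rot: [-3.134, -0.213, -0.003]
contact_force: [-5.5, -3.0, 15.0]
finger_gap: 0.1
```

>>> {"op": "play_rows", "data": {"claw": [1,1,0.45,0.45,0.45,0.45,0.45,0.45,0.45,0.45,1,1,1,1,1,1], "offset": [[0,0,-30],[0,0,-75],[1,-30,-75],[3,-67,-75],[3,-67,-75],[3,-67,-75],[3,-67,-40],[3,-67,0],[3,-67,31],[3,-67,31],[3,-67,31],[3,-67,31],[3,-67,31],[3,-67,31],[3,-67,31],[3,-67,31]], "angular": [[0,0,0],[0,0,0],[0,0,0],[0,0,0],[0,0,0],[0,0,0],[0,0,0],[0,0,0],[0,0,0],[0,0,0],[0,0,0],[0,0,0],[0,0,0],[0,0,0],[0,0,0],[0,0,0]]}}

```text
clock: 57.45
tcp_pos: [499.6, 333.1, 276.1]
ee_rot: [-3.134, -0.213, -0.004]
contact_force: [0.5, -4.0, 6.4]
finger_gap: 24.9
```

Run:
```python
from h import *
p,r,o=tool();print(p,o['finger_gap'],o['contact_force'])
A=np.array([505.3,267.5]);v=p[:2]-A;a=np.degrees(np.arctan2(v[1],v[0]));print(np.linalg.norm(v),a)
arc(A,65,95.6,95.6-216,18,2)
```

```text
[499.64238901 333.08254393 276.12082224] 24.896914881191215 [ 0.47046987 -4.04159224  6.35223812]
65.82612422673078 94.93052965462361
[[13.4, 1.9, 0], [26.2, 6.6, 0], [37.7, 13.9, 0], [47.4, 23.3, 0], [55.0, 34.6, 0], [60.1, 47.2, 0], [62.4, 60.6, 0], [61.8, 74.2, 0], [58.5, 87.4, 0], [52.5, 99.6, 0], [44.1, 110.3, 0], [33.7, 119.0, 0], [21.7, 125.3, 0], [8.6, 129.0, 0], [-5.0, 129.9, 0], [-18.4, 128.0, 0], [-31.2, 123.3, 0], [-42.7, 116.0, 0], [-42.7, 116.0, 0], [-42.7, 116.0, 0]]
```

>>> {"op": "play_rows", "data": {"claw": [1,1,1,1,1,1,1,1,1,1,1,1,1,1,1,1,1,1,1,1], "offset": [[13.4,1.9,0],[26.2,6.6,0],[37.7,13.9,0],[47.4,23.3,0],[55.0,34.6,0],[60.1,47.2,0],[62.4,60.6,0],[61.8,74.2,0],[58.5,87.4,0],[52.5,99.6,0],[44.1,110.3,0],[33.7,119.0,0],[21.7,125.3,0],[8.6,129.0,0],[-5.0,129.9,0],[-18.4,128.0,0],[-31.2,123.3,0],[-42.7,116.0,0],[-42.7,116.0,0],[-42.7,116.0,0]], "angular": [[0,0,0],[0,0,0],[0,0,0],[0,0,0],[0,0,0],[0,0,0],[0,0,0],[0,0,0],[0,0,0],[0,0,0],[0,0,0],[0,0,0],[0,0,0],[0,0,0],[0,0,0],[0,0,0],[0,0,0],[0,0,0],[0,0,0],[0,0,0]]}}

```text
clock: 59.45
tcp_pos: [471.5, 212.6, 276.0]
ee_rot: [-3.133, -0.214, -0.001]
contact_force: [-6.4, -0.5, 12.3]
finger_gap: 24.7
```

Run:
```python
from h import *
p,r,o=tool();print(p,o['finger_gap'],o['contact_force'])
A=np.array([505.3,267.5]);v=p[:2]-A;a=np.degrees(np.arctan2(v[1],v[0]));print(np.linalg.norm(v),a)
arc(A,65,a,95.6-306,9,2)
shot("scene","s28",(330,170,450,260))
```

```text
[471.47517423 212.5914167  276.04424789] 24.713984523795155 [-6.35933918 -0.49024467 12.29912024]
64.49086259591753 -121.63393047148638
[[-8.0, -7.8, 0], [-14.5, -16.9, 0], [-19.4, -26.9, 0], [-22.5, -37.7, 0], [-23.7, -48.8, 0], [-23.0, -59.9, 0], [-20.3, -70.8, 0], [-15.9, -81.1, 0], [-9.8, -90.4, 0], [-9.8, -90.4, 0], [-9.8, -90.4, 0]]
```

View pics/s28.png

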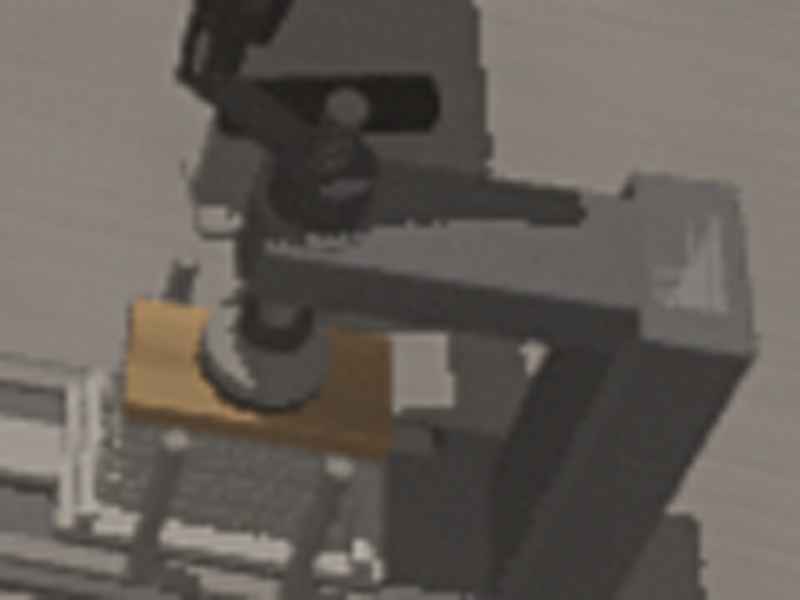

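>>> {"op": "play_rows", "data": {"claw": [1,1,1,1,1,1,1,1,1,1,1], "offset": [[-8.0,-7.8,0],[-14.5,-16.9,0],[-19.4,-26.9,0],[-22.5,-37.7,0],[-23.7,-48.8,0],[-23.0,-59.9,0],[-20.3,-70.8,0],[-15.9,-81.1,0],[-9.8,-90.4,0],[-9.8,-90.4,0],[-9.8,-90.4,0]], "angular": [[0,0,0],[0,0,0],[0,0,0],[0,0,0],[0,0,0],[0,0,0],[0,0,0],[0,0,0],[0,0,0],[0,0,0],[0,0,0]]}}

```text
clock: 60.6
tcp_pos: [450.2, 302.5, 276.2]
ee_rot: [-3.13, -0.214, -0.002]
contact_force: [-3.9, 7.0, 8.9]
finger_gap: 24.8
```

Run:
```python
from h import *
p,r,o=tool();print(p,o['finger_gap'],o['contact_force'])
A=np.array([505.3,267.5]);v=p[:2]-A;a=np.degrees(np.arctan2(v[1],v[0]));print(np.linalg.norm(v),a)
arc(A,65,a,95.6-378-(0 if a<0 else -360),7,2)
```

```text
[450.17292887 302.53641867 276.15065717] 24.835848709045134 [-3.92377994  6.9696986   8.86138601]
65.31879212684854 147.56169843357986
[[8.0, -8.0, 0], [17.3, -14.4, 0], [27.6, -19.2, 0], [38.6, -22.1, 0], [49.9, -23.0, 0], [61.1, -22.0, 0], [72.1, -19.0, 0], [72.1, -19.0, 0], [72.1, -19.0, 0]]
```

>>> {"op": "play_rows", "data": {"claw": [1,1,1,1,1,1,1,1,1], "offset": [[8.0,-8.0,0],[17.3,-14.4,0],[27.6,-19.2,0],[38.6,-22.1,0],[49.9,-23.0,0],[61.1,-22.0,0],[72.1,-19.0,0],[72.1,-19.0,0],[72.1,-19.0,0]], "angular": [[0,0,0],[0,0,0],[0,0,0],[0,0,0],[0,0,0],[0,0,0],[0,0,0],[0,0,0],[0,0,0]]}}

```text
clock: 61.5
tcp_pos: [520.5, 331.2, 276.2]
ee_rot: [-3.13, -0.213, -0.007]
contact_force: [3.3, 6.1, 5.5]
finger_gap: 24.5
```

Run:
```python
from h import *
p,r,o=tool();print(p,o['finger_gap'],o['contact_force'])
A=np.array([505.3,267.5]);v=p[:2]-A;a=np.degrees(np.arctan2(v[1],v[0]));print(np.linalg.norm(v),a)
w=np.array([505.3,267.5])-p[:2]; print(r.inv().apply(np.r_[w,0]))
```

```text
[520.54836596 331.16190593 276.23011184] 24.543241165350853 [3.34533058 6.13311472 5.45204358]
65.46259184705623 76.53021729365386
[-23.74325161  61.00390818  -0.3634845 ]
```

>>> {"op": "play_rows", "data": {"claw": [0.45,0.45,0.45,0.45,0.45,0.45,0.45,1,1,1,1,1,1,1,1,1,1], "offset": [[0,0,0],[0,0,0],[0,0,0],[0,0,-20],[0,0,-60],[0,0,-100],[0,0,-110],[-10,30,-110],[-24,61,-110],[-24,61,-110],[-24,61,-110],[-24,61,-70],[-24,61,-40],[-24,61,-22],[-24,61,-16],[-24,61,-16],[-24,61,-16]], "angular": [[0,0,0],[0,0,0],[0,0,0],[0,0,0],[0,0,0],[0,0,0],[0,0,0],[0,0,0],[0,0,0],[0,0,0],[0,0,0],[0,0,0],[0,0,0],[0,0,0],[0,0,0],[0,0,0],[0,0,0]]}}

```text
clock: 63.2
tcp_pos: [504.2, 266.1, 291.3]
ee_rot: [-3.134, -0.214, -0.002]
contact_force: [0.3, -0.2, -0.6]
finger_gap: -0.0
```

Run:
```python
from h import *
p,r,o=tool();print(p,o['finger_gap'],o['contact_force'])
shot("wrist","w29")
```

```text
[504.15644386 266.14128397 291.33895963] -0.038647238355747786 [ 0.3371355  -0.17234957 -0.55681309]
```

View pics/w29.png

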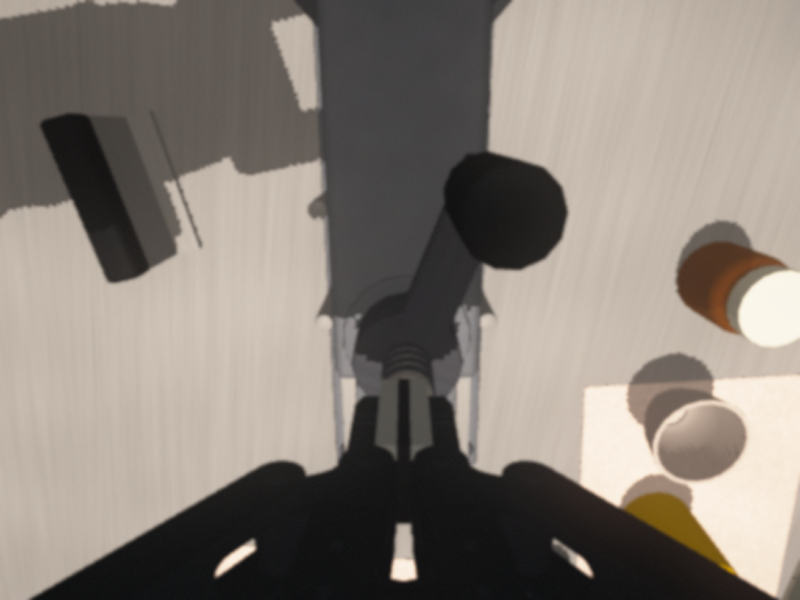

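>>> {"op": "play_rows", "data": {"claw": [1,1,1], "offset": [[0,0,1.5],[0,0,3],[0,0,3]], "angular": [[0,0,0],[0,0,0],[0,0,0]]}}

```text
clock: 63.55
tcp_pos: [503.5, 265.5, 287.7]
ee_rot: [-3.134, -0.213, -0.001]
contact_force: [0.1, -0.8, 0.8]
finger_gap: 0.0
```

>>> {"op": "play_rows", "data": {"claw": [1,1,1], "offset": [[0,0,1],[0,0,2],[0,0,2]], "angular": [[0,0,0],[0,0,0],[0,0,0]]}}

```text
clock: 63.85
tcp_pos: [503.7, 265.5, 286.9]
ee_rot: [-3.134, -0.213, -0.002]
contact_force: [-2.7, -1.9, 8.5]
finger_gap: 0.2
```

>>> {"op": "play_rows", "data": {"claw": [1,1,1,1,1,1,1,1,1,1,1,1], "offset": [[0,0,-30],[0,0,-80],[0,0,-120],[0,40,-120],[0,90,-120],[0,140,-120],[0,190,-120],[0,200,-80],[0,200,-40],[0,200,-40],[0,200,-40],[0,200,-40]], "angular": [[0,0,0],[0,0,0],[0,0,0],[0,0,0],[0,0,0],[0,0,0],[0,0,0],[0,0,0],[0,0,0],[0,0,0],[0,0,0],[0,0,0]]}}

```text
clock: 65.05
tcp_pos: [531.9, 67.9, 327.7]
ee_rot: [-3.134, -0.215, -0.005]
contact_force: [0.1, -1.0, 0.3]
finger_gap: -0.1
```

Run:
```python
from h import *
p,r,o=tool();print(p,o['finger_gap'],o['contact_force'],o['qpos'])
shot("wrist","w30");shot("scene","s30",(330,170,450,260))
```

```text
[531.87561262  67.88686871 327.71612723] -0.1272794690444366 [ 0.09554974 -1.00803834  0.26621627] [ 1.04758752e-01  1.87490078e-01  1.72828837e+00 -7.30892927e-06
  1.22256227e+00 -3.20532946e-02]
```

View pics/w30.png

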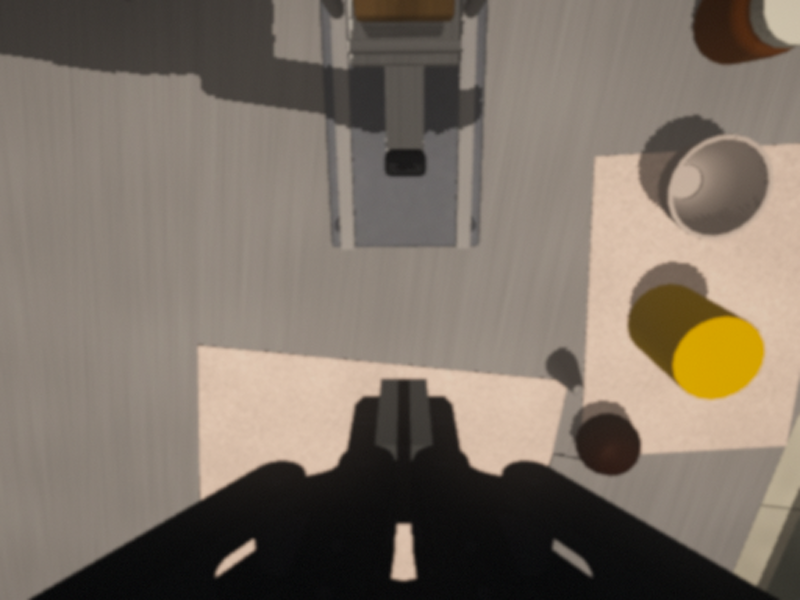

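View pics/s30.png

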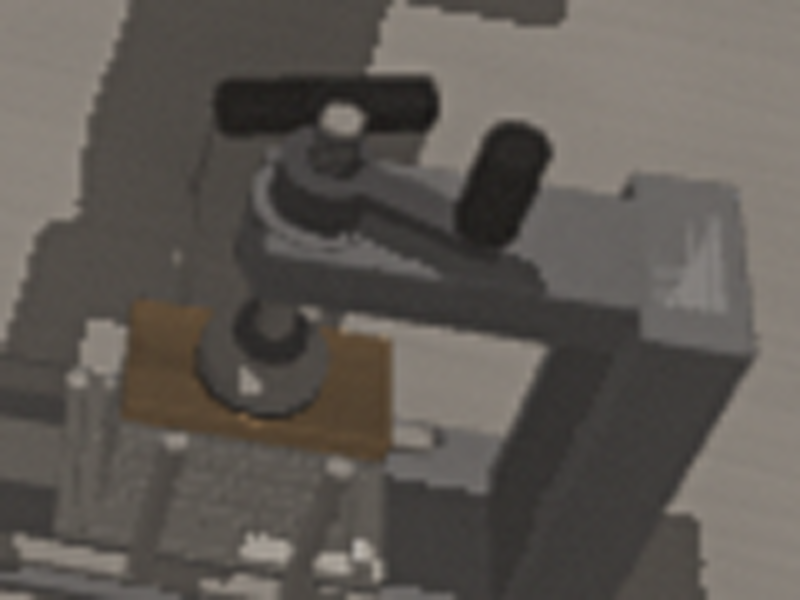

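Run:
```python
from h import *
c=calibration("wrist");A=np.array([505.3,267]); ax=np.array([-.1363,.9907])
for uv,z in [((405,175),76),((405,51),42),((405,62),30)]:
    P=toplane(c,np.array([uv])*.64,z)[0][:2]; print(uv,P.round(1),"press x",((P-A)@ax).round(1))
```

```text
(405, 175) [526.9 115.1] press x -153.5
(405, 51) [515.4 200.4] press x -67.4
(405, 62) [516.3 194.3] press x -73.5
```

Run:
```python
from h import *
print(ctrl.job_done()); print(get_obs()['clock'])
```

```text
the job is handed in; nothing more can be done
None
the job is handed in; nothing more can be done
```

I finished the whole sequence and handed the job in at about 65 s of the 210 s allowed. The hand-in reports no verdict. I folded three moulds shut, stacked them on the sled and laid the wooden board on top. I then pushed the sled home and turned the crank clockwise about 1.9 turns in all.

What my last checks showed:
- **Sled:** pushing further at the end only raised the force to 19 N, with no more movement. A later picture put the handle block's outer face 153.5 mm behind the screw axis; fully home would be 154 mm.
- **Pad:** touching the spindle top with the closed fingers gave 287 mm, so the pad has come down about 41 mm. That works out to a squeeze of about 3.9 mm, taking the stack top at its nominal 118 mm. I did not read the squeeze itself. The scene picture showed the pad's rim down on the board, but it is only good to a few millimetres.
- **Stack and board:** the last scene picture shows them square. Before the push, the board measured within about 1 mm of the sled's centre and 0.3° of its line.
- **Robot:** the arm was clear of everything at hand-in.

No check failed. The spring squeeze is the least certain, because it rests on the nominal stack height. Early pad-height estimates from pictures spread over 130–138 mm, so I used the spindle touch instead, which gave 135 mm at that point.

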